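Stack the second well plate in the shaker and cam the clamp shut

ROBOT

A 6-joint arm with a two-finger parallel gripper is mounted at the origin on the work surface. World frame = base frame: x ahead of the robot, y to its left, z up, the work surface at z = 0. Lengths are in mm, angles in rad, forces in N, time in s.
With the tool pointing down it reaches from about 275 to 850 mm from the base axis. Payload 19 kg.
Tool frame: the origin (TCP) lies between the finger pads; the fingertips stand 19 mm ahead of it and the grasp point (between the pads) is the TCP; z points along the fingers, x is the direction in which the jaws open and shut, and the axes are right-handed (so a half turn about z gives the same grasp; the last joint's range is limited). The gripper opens to 85 mm and grips with 20 to 120 N. Pads are 22 mm wide; open, the fingers measure 114 mm over their backs; the gripper's body (76 mm by 85 mm) begins 54 mm behind the grasp point. The pads swing forward as they close: fully open they stand 13 mm farther back than shut.
Start: joints at [-1.365, 0.15, 1.437, -0, 1.554, -0.134], TCP at [191.62, -542.099, 222.367] pointing down, gripper open.
Joint ranges: [-2.8, 2.8], [-0.68, 2.1], [0.12, 2.68], [-1.39, 4.53], [0.16, 2.79], [-2.81, 2.81]. Speed limits (rad/s): [1.89, 1.89, 2.22, 3.01, 3.01, 3.01].

INTERFACE

Orientations are given as a 3x3 rotation matrix whose columns are the frame's x, y, z axes.
In Python, from rig import * gives the robot as it stands.
- The arm moves only by the tool arm_command, never from a script. Its argument "commands" is a list that holds one entry, the list of rows, each a list of 5 numbers: the finger opening in m, from 0 to 0.0854, then the shift along the tool's x, y, z in m, then the turn about the tool's z in degrees. In form: [[[claw, tx, ty, tz, roll], ...]]. A call has exactly 8 rows; each row is the pose to reach, as a shift and turn from the pose commanded when the call began, along the tool's axes at that moment; what a row does not reach only later rows make up. A row lasts 1/10 s, in which the tool goes at most 50 mm and 8.59 degrees, less where a joint would pass 70% of its speed; a pose out of reach is approached as far as the arm can. A call with a gripper value outside its range is refused whole. The fingers move at their own pace and stop on an object; the grip force is fixed at half the most. Time passes only in rows, so rows that repeat a pose let the fingers close, or fill a call up. It gives the time, the measured TCP pose, the force and the opening at its end, in the units of the state.
- state(): the state, without advancing time (a new reading comes with each control period).
- read_camera(name): name is "side" or "top" or "wrist"; returns a dict with "img" (420x560x3 uint8, red, green, blue), "fov_y" (degrees; the focal length in pixels is half the picture's height over the tangent of half this angle, whatever the lens; pixels are square), "cx", "cy" (the principal point, pixels), "eye" and "orientation" of the camera in the world. Camera axes: x right, y down, z forward; pixel columns grow to the right and rows downward; lengths in mm; the calibration is good to about 2 mm. A picture is of the moment at which its call begins. There is no depth.
- finish_job(): hands the job in, once; it reports no verdict.
Trained networks look in a picture, given as the dict that the camera call returned (one of the last four; its "shot" number tells which), for a name from the list of things; names that differ only in an ending like _2 or _b are one class to them, and where a whole thing is asked for, a point or a joint stands for the part that bears it (a point fixed in the world has none). Each returns a list of dicts, best first, with "p" (0 to 1); they miss things now and then, are a little off and sometimes report something else, mostly with a low value. They report only what shows in the picture. A call takes as long as a camera call. They do not tell look-alikes from the thing itself.
- trace(query, picture): "pixels" (420x560 bool, what is visible of it) and "position" ([column, row] in pixels, amid what is visible of it).
The state is a dict: "time_s": time; "q": joint angles; "dq": joint speeds; "joint_efforts": joint torques, N m; "ee_pos": TCP position; "eef_rot": TCP orientation; "contact_force": force on the tool from outside, world axes, zero at the start; "moment": the same for the moment, N m; "grip_width": finger opening in mm.
Only numpy, scipy, OpenCV 4.12 (cv2) and the standard library are available. Lean on these libraries where they do the work, as an engineer would, in place of code of your own. Each camera call takes 0.05 s, during which the arm holds its last target.

TASK

Take the small well plate out of the grey rack by its two ends, put it down upright on the bench and let go, then take it again by its long sides and stack it on the identical plate in the shaker, cut corners over cut corners, so that its skirt drops fully home over the raised top of the plate below. Then swing the clamp's cam lever over its high point until it snaps closed, and let go. Keep the plate upright all the time and leave the tube rack, the tip box and the beaker where they are.

Things in the scene. Friction and masses are not known exactly. Their poses are not given: they have to be found in the camera images.
- upper_plate: white well plate to stack, 90 g: 50 mm along x, 62 along y, 30 tall. Long sides: faces x = +-25; ends: y = +-31. Both +x corners cut 10 mm at 45 degrees, -x corners square. Vertical sides 25 mm tall, above them a bevelled raised top 41 x 53 x 5 mm. Underside hollow 6 mm deep, skirt wall 2.5 mm: stacked, it sits 25 mm higher, 2 mm play all round. Origin: centre of underside, 6 mm up at start
- upper_key (a point): point on the upper plate in the middle of its +x long side (the one between the cut corners), 25 mm from the plate's axis, 12.5 mm above its underside
- lower_plate: identical white well plate that already sits in the shaker's nest, loose with about 1.5 mm of play, same size and axes. Origin: centre of its underside, 70 mm above the bench. Its long sides (x) are free for fingers; its ends (y) stand between a fixed stop at +y and the clamp jaw at -y
- plate_rack: fixed grey rack that holds the upper plate (same axes): floor 6 mm thick, two walls 6 mm thick, 32 mm high over the bench, along the plate's long sides (at x = +-31.5 mm); open at both ends (y), where the plate sticks out 5 mm beyond the floor. Origin: centre of its underside. The bench around x 0.50, y 0.12 m is always clear
- nest (a point): centre of the nest on the flat top of the shaker, a fixed white box 190 x 190 mm, 70 mm high (its middle 32 mm to -y of here). At +y a fixed stop, inner face y = 32.5 mm, 21 mm high over the top, 10 mm thick. At -y the rubber-faced jaw, 34 mm wide, 46 high, face at y = -39 mm with the lever open; closing, it presses on both plates' ends and shifts them up to 2 mm to +y
- lever_pivot (a point): point on the cam lever's vertical hinge axis, 73 mm to -y of the nest's centre, at the height of the knob's middle (126 mm above the bench). Axes as the nest's
- knob (a point): middle of the knob: black upright cylinder, 20 mm diameter, 42 mm tall (105 to 147 mm above the bench) at the end of the steel cam lever, 85 mm from the hinge axis. The lever bar under it, 12 mm thick, lies 98 to 110 mm above the bench
- cam_lever (a joint): lever angle, rad: 0 open, 1.9 closed on its stop. It swings level, clockwise from above; it points to 289 degrees minus the angle in the nest's frame (from +x toward +y): open to -y, closed to -x. A spring resists, up to 5 N at the knob, until the high point at 1.45; past it the lever snaps to 1.9 by itself; let go before, it swings back part of the way
- tube_rack: bystander, loose: blue block 60 x 80 x 30 mm with capped tubes standing 17 mm out of it; origin: centre of its underside
- tip_box: bystander, loose: green box with a clear lid, 120 x 80 x 62 mm; origin: centre of its underside
- beaker: bystander, loose: glass cup 60 mm in diameter, 70 mm tall; origin: centre of its underside
Mind the look-alikes: they are no part of the job. What is shaped like the upper_plate but orange or red is not meant.

How it is judged:
By the outcome, as a careful person would: the job done as asked, in the order asked, and still so for the second after the job is handed in, with the robot touching nothing.
It also fails if it takes over 67 s, if anything falls off the work surface, if the arm or the gripper's body presses on something with over 40 N, if the wrist force passes 120 N, or if a joint passes its speed limit or range.

## Working session

There is one attempt and no reset: what is moved stays moved. The work goes in short steps, Python scripts to look and compute and a tool call to move; the robot and the scene stay as the last step left them, time stands still between calls to the robot, and variables do not carry over. Pictures are saved under pics/ and viewed, and the job is handed in when it is done.

Besides the shell and the picture viewer there is one more tool, called after "Emit:" by a JSON object that holds its "api" and its "payload", one argument or row to a line. arm_command: Moves the arm, as the interface text tells. Its arguments: {"type":"object","properties":{"commands":{"type":"array"}},"required":["commands"]}

```bash
ls; mkdir -p pics; python3 - <<'E'
from rig import *
import cv2
s=state(); print(s)
for n in ("top","side","wrist"):
    p=read_camera(n); cv2.imwrite(f"pics/{n}0.png",p["img"][:,:,::-1]); print(n,{k:v for k,v in p.items() if k!="img"})
E
```

```text
pics
{'time_s': 0.0, 'q': array([-1.36500368e+00,  1.50970468e-01,  1.43802126e+00, -2.36849400e-05,
        1.55381022e+00, -1.34030101e-01]), 'dq': array([ 0.0009384 , -0.00031063,  0.00167249,  0.00059388, -0.0012462 ,
        0.00180539]), 'joint_efforts': array([-7.20958269e-04, -7.13052320e+01, -5.70870352e+01, -3.82309599e-04,
        8.66198709e-03,  1.47784044e-05]), 'ee_pos': array([ 191.56289344, -541.87595083,  221.78918239]), 'eef_rot': array([[ 3.33320209e-01, -9.42813643e-01, -2.70292340e-04],
       [-9.42812916e-01, -3.33320290e-01,  1.17893590e-03],
       [-1.20161077e-03, -1.38128050e-04, -9.99999269e-01]]), 'contact_force': array([-0.34527683,  0.04645221, -0.07909593]), 'moment': array([-0.01706102,  0.00969391,  0.01351856]), 'grip_width': 85.40796334981898}
top {'fov_y': 56.62313200296621, 'cx': 280.3475108065524, 'cy': 210.7163121596235, 'eye': array([ 327.88151585,   12.48935496, 1222.7168331 ]), 'orientation': array([[-0.00654817, -0.98996885,  0.141134  ],
       [-0.99995374,  0.00548805, -0.00789938],
       [ 0.00704559, -0.14117919, -0.98995899]]), 'shot': 1}
side {'fov_y': 51.133225641681925, 'cx': 278.92697097142576, 'cy': 210.11641348496923, 'eye': array([462.31212265, 736.67924223, 938.97094449]), 'orientation': array([[-0.99809203, -0.05258634,  0.03235706],
       [-0.06096162,  0.75613799, -0.65156659],
       [ 0.0097971 , -0.65229596, -0.75790105]]), 'shot': 2}
wrist {'fov_y': 61.924746272076206, 'cx': 275.1156720586729, 'cy': 212.61824087902133, 'eye': array([ 269.62272209, -513.75427081,  373.66530262]), 'orientation': array([[ 0.33349311, -0.89257556, -0.30346534],
       [-0.94275184, -0.31613396, -0.10619926],
       [-0.00114484,  0.32150923, -0.94690575]]), 'shot': 3}
```

View pics/top0.png

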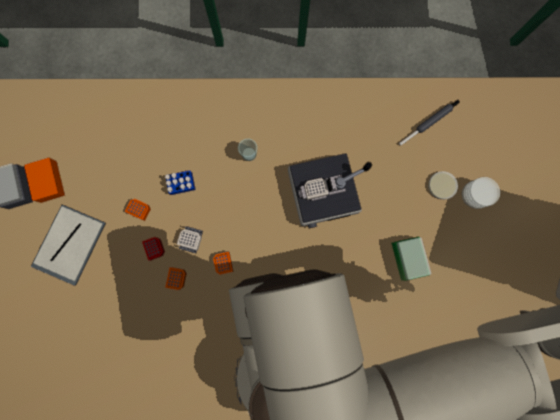

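View pics/side0.png

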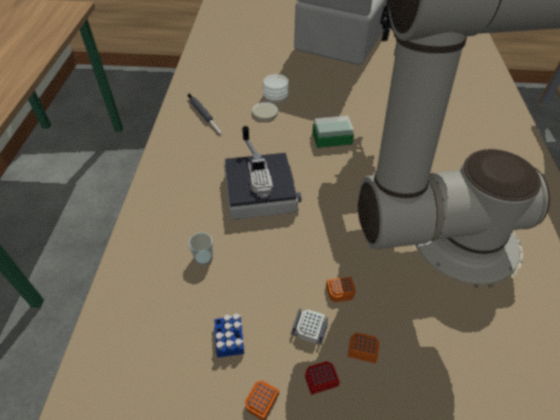

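View pics/wrist0.png

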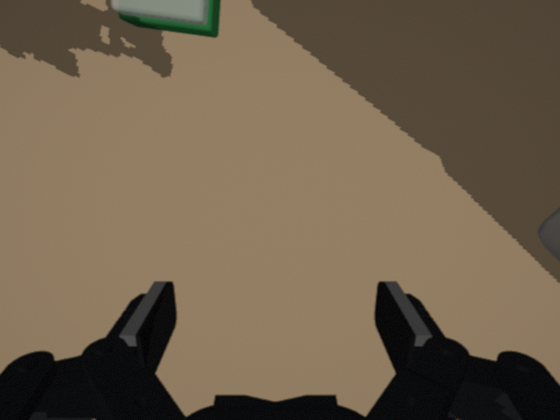

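The top view shows the white plate in the grey rack at (188,239). The shaker with the lower plate is at (315,189) and the knob at (367,166). The orange and red look-alikes are at (137,209), (152,248), (176,278) and (222,262). Only the one at (188,239) is white and in a rack, so that is the plate meant.

```bash
cat > h.py <<'E'
import numpy as np, cv2
from rig import *
def K(p):
    f=p["img"].shape[0]/2/np.tan(np.radians(p["fov_y"]/2)); return f
def proj(p,X):
    c=(np.atleast_2d(X)-p["eye"])@p["orientation"]; f=K(p)
    return np.c_[p["cx"]+f*c[:,0]/c[:,2], p["cy"]+f*c[:,1]/c[:,2]]
def ray(p,uv,z):
    f=K(p); d=p["orientation"]@np.array([(uv[0]-p["cx"])/f,(uv[1]-p["cy"])/f,1.])
    return p["eye"]+d*(z-p["eye"][2])/d[2]
def crop(p,c,r,s,name,draw=None):
    im=p["img"][:,:,::-1].copy(); c=int(c[0]),int(c[1])
    x0,y0=max(c[0]-r,0),max(c[1]-r,0)
    im=im[y0:c[1]+r,x0:c[0]+r]; im=cv2.resize(im,None,fx=s,fy=s,interpolation=cv2.INTER_CUBIC)
    if draw is not None:
        for pts,col in draw:
            q=((np.array(pts)-[x0,y0]+0.5)*s*16).astype(np.int32)
            cv2.polylines(im,[q.reshape(-1,1,2)],True,col,1,cv2.LINE_AA,4)
    cv2.imwrite("pics/"+name,im)
E
python3 - <<'E'
from h import *
for n in ("top","side"):
    p=read_camera(n)
    import pickle; pickle.dump(p,open(n+".pkl","wb"))
    for q in ("upper_plate","plate_rack","lower_plate","upper_key","knob","nest","lever_pivot","cam_lever","tube_rack","tip_box","beaker"):
        try:
            r=trace(q,p)
            z={"upper_plate":33,"lower_plate":98,"knob":126,"upper_key":18,"beaker":35}.get(q,30)
            for d in r[:3]: print(n,q,round(d["p"],2),np.round(d["position"],1),d["pixels"].sum(),np.round(ray(p,d["position"],z),0))
        except Exception as e: print(n,q,"err",e)
    if n=="top":
        crop(p,(188,239),45,8,"t_up.png"); crop(p,(335,185),50,8,"t_sh.png")
    else:
        crop(p,(311,326),45,8,"s_up.png"); crop(p,(262,178),55,7,"s_sh.png")
E
```

```text
top upper_plate 0.8 [137.8 206.7] 374 [512. 442.  33.]
top upper_plate 0.78 [173.9 277.2] 354 [298. 324.  33.]
top upper_plate 0.68 [188.5 239.9] 337 [409. 283.  33.]
top plate_rack 0.51 [191.1 234.6] 152 [426. 276.  30.]
top lower_plate 0.74 [313.9 189.2] 349 [552. -96.  98.]
top upper_key 0.79 [153.3 248.7] 358 [384. 394.  18.]
top upper_key 0.72 [177.5 276. ] 399 [301. 317.  18.]
top upper_key 0.67 [141.5 210.1] 357 [504. 435.  18.]
top knob 0.67 [349.3 176.5] 204 [ 583. -196.  126.]
top nest 0.76 [327.4 186.5] 3421 [ 573. -144.   30.]
top lever_pivot 0.56 [329.7 187.1] 3710 [ 572. -152.   30.]
top cam_lever 0.7 [349.  177.7] 232 [ 601. -213.   30.]
top tube_rack 0.88 [181.9 181.6] 465 [591. 309.  30.]
top tip_box 0.68 [408.4 256.3] 1209 [ 355. -386.   30.]
top beaker 0.56 [247.5 148.2] 348 [697. 105.  35.]
side upper_plate 0.87 [307.7 325.1] 681 [417. 290.  33.]
side upper_plate 0.71 [363.9 348.3] 750 [295. 336.  33.]
side upper_plate 0.66 [341.1 289.9] 611 [340. 195.  33.]
side plate_rack 0.69 [320.6 326.6] 236 [388. 290.  30.]
side lower_plate 0.57 [262.  181.8] 343 [549. -83.  98.]
side upper_key 0.94 [364.5 348.4] 845 [291. 329.  18.]
side upper_key 0.83 [337.6 292.9] 614 [346. 195.  18.]
side upper_key 0.76 [322.  378.1] 870 [384. 400.  18.]
side knob 0.79 [246.8 143.7] 205 [ 602. -201.  126.]
side nest 0.8 [258.9 187.6] 3968 [ 563. -125.   30.]
side lever_pivot 0.75 [257.9 188.2] 3978 [ 566. -123.   30.]
side lever_pivot 0.23 [320.5 327.5] 223 [388. 293.  30.]
side cam_lever 0.55 [247.8 141.3] 223 [ 617. -324.   30.]
side tube_rack 0.6 [227.1 336. ] 1103 [592. 326.  30.]
side tip_box 0.58 [331.7 130.3] 1132 [ 351. -398.   30.]
side beaker 0.64 [202.  248.2] 651 [687. 100.  35.]
```

View pics/t_up.png

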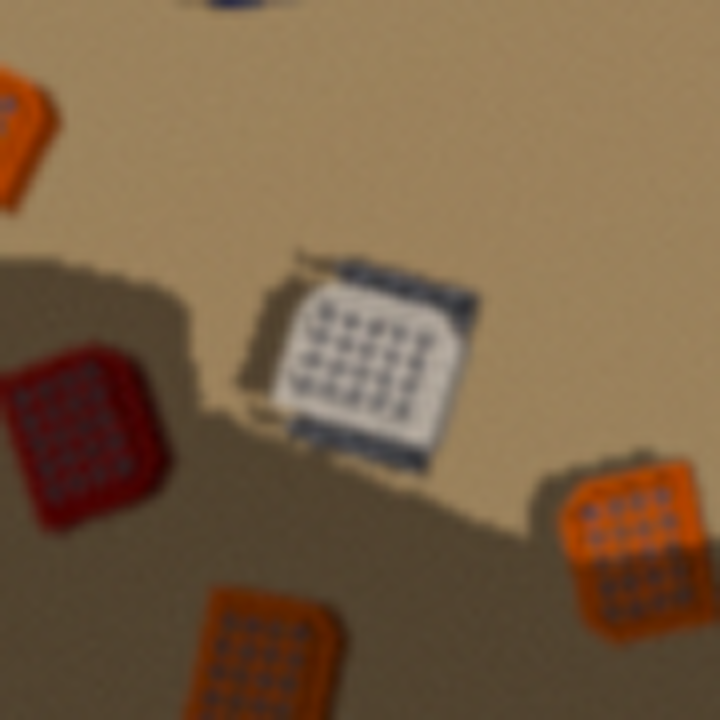

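View pics/s_up.png

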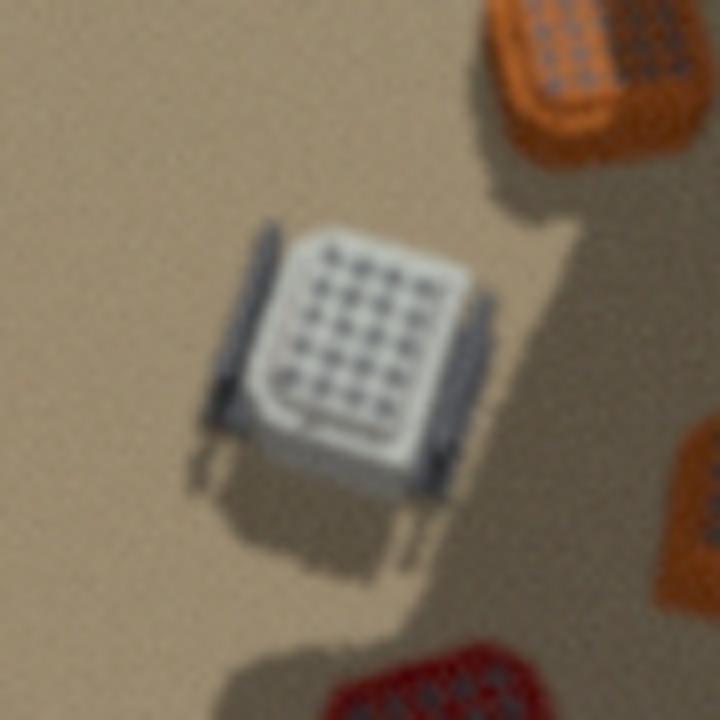

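View pics/t_sh.png

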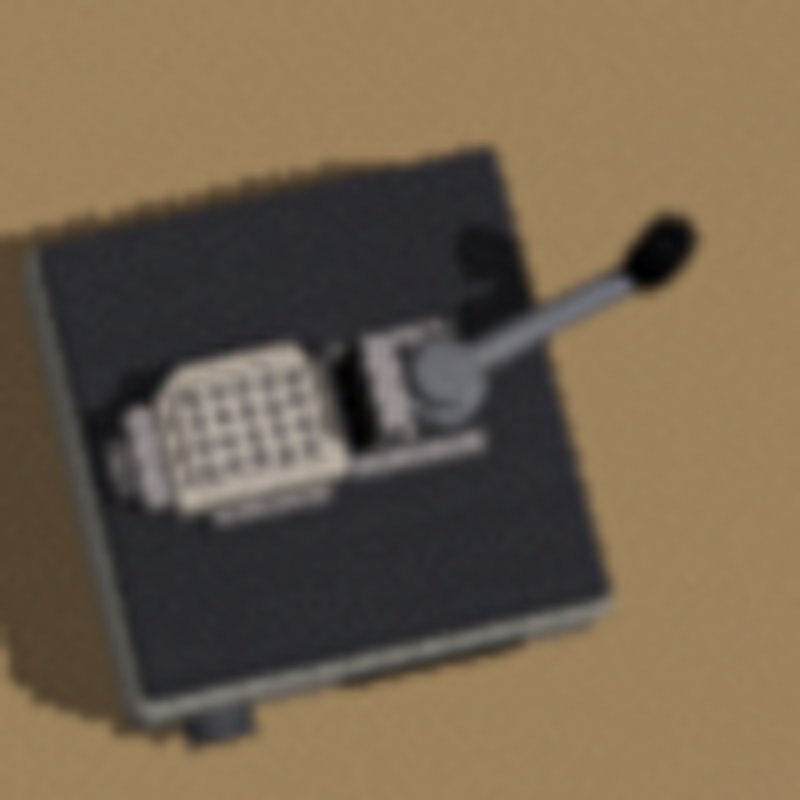

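View pics/s_sh.png

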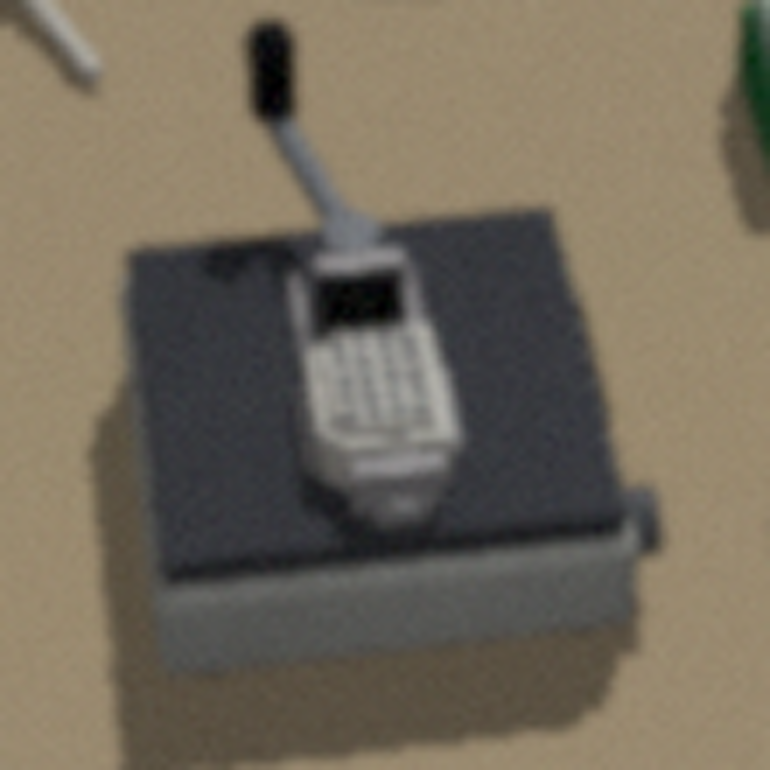

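Emit:
{"api": "arm_command", "payload": {
  "commands": [
    [[0.085,-0.044,-0.03,0,-8.5],[0.085,-0.088,-0.06,0,-17],[0.085,-0.132,-0.09,0,-25.5],[0.085,-0.176,-0.12,0,-34],[0.085,-0.22,-0.15,0,-42.5],[0.085,-0.264,-0.18,0,-51],[0.085,-0.308,-0.21,0,-59.5],[0.085,-0.352,-0.24,0,-68]]
  ]
}}

```text
time_s: 2.15
ee_pos: [293.8, -153.6, 222.6]
eef_rot: [[0.999, -0.039, 0.001], [-0.039, -0.999, -0.001], [0.001, 0.0, -1.0]]
contact_force: [2.5, -0.2, 0.5]
grip_width: 85.1
```

```bash
cat >> h.py <<'E'
def yaw(R): return np.degrees(np.arctan2(R[1,0],R[0,0]))
def go(x,y,z,ps):
    s=state(); R=s["eef_rot"]; d=R.T@(np.array([x,y,z])-s["ee_pos"]); r=-((ps-yaw(R)+180)%360-180)
    print("t",round(s["time_s"],2),"at",np.round(s["ee_pos"],1),"yaw",round(yaw(R),2),"shift mm",np.round(d,1),"roll",round(r,2),"grip",round(s["grip_width"],1),"F",np.round(s["contact_force"],1))
E
python3 -c "
from h import *
go(413,287,222,73)"
```

```text
t 2.15 at [ 293.8 -153.6  222.6] yaw -2.23 shift mm [ 102.  -444.9    0.5] roll -75.23 grip 85.1 F [ 2.5 -0.2  0.5]
```

Emit:
{"api": "arm_command", "payload": {
  "commands": [
    [[0.085,0.011,-0.048,0,-8.4],[0.085,0.022,-0.096,0,-16.8],[0.085,0.033,-0.144,0,-25.2],[0.085,0.044,-0.192,0,-33.6],[0.085,0.055,-0.24,0,-42],[0.085,0.066,-0.288,0,-50.4],[0.085,0.077,-0.336,0,-58.8],[0.085,0.088,-0.384,0,-67.2]]
  ]
}}

```text
time_s: 2.95
ee_pos: [392.2, 203.2, 222.7]
eef_rot: [[0.48, 0.877, 0.001], [0.877, -0.48, 0.0], [0.001, 0.001, -1.0]]
contact_force: [1.1, -1.0, 0.2]
grip_width: 84.5
```

```bash
python3 -c "
from h import *
go(413,287,222,73)"
```

```text
t 2.95 at [392.2 203.2 222.7] yaw 61.34 shift mm [ 83.5 -22.    0.7] roll -11.66 grip 84.5 F [ 1.1 -1.   0.2]
```

Emit:
{"api": "arm_command", "payload": {
  "commands": [
    [[0.085,0.04,-0.01,0,-6],[0.085,0.065,-0.018,0,-8],[0.085,0.065,-0.018,0,-8],[0.085,0.065,-0.018,0,-8],[0.085,0.065,-0.018,0,-8],[0.085,0.065,-0.018,0,-8],[0.085,0.065,-0.018,0,-8],[0.085,0.065,-0.018,0,-8]]
  ]
}}

```text
time_s: 3.75
ee_pos: [408.2, 265.9, 222.6]
eef_rot: [[0.36, 0.933, 0.0], [0.933, -0.36, 0.0], [0.0, 0.0, -1.0]]
contact_force: [-0.3, -0.2, -0.4]
grip_width: 85.1
```

```bash
python3 - <<'E'
from h import *
import pickle
go(413,287,222,73)
p=read_camera("wrist"); pickle.dump(p,open("w1.pkl","wb"))
cv2.imwrite("pics/w1.png",p["img"][:,:,::-1])
for d in trace("upper_plate",p)[:3]: print(d["p"],d["position"],d["pixels"].sum(),ray(p,d["position"],33))
E
```

```text
t 3.75 at [408.2 265.9 222.6] yaw 68.9 shift mm [21.5 -3.1  0.6] roll -4.1 grip 85.1 F [-0.3 -0.2 -0.4]
0.8 [390.5, 107.6] 3784 [381.31710303 392.70854309  33.        ]
0.67 [294.7, 175.1] 3215 [409.52772409 287.02999383  33.        ]
0.67 [168.9, 142.5] 3446 [335.71406997 184.81663922  33.        ]
```

View pics/w1.png

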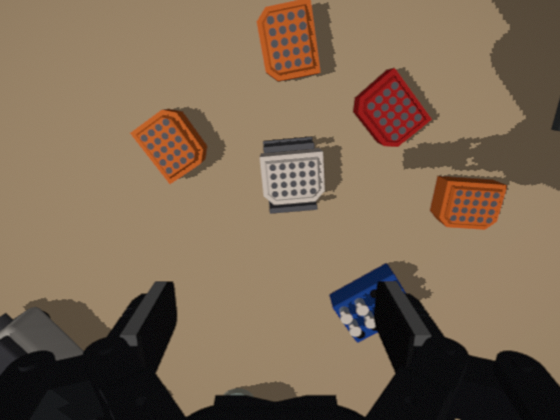

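```bash
cat > fit.py <<'E'
from h import *
from scipy.optimize import minimize
def platepts(dz=0):
    b=[(-25,-31),(15,-31),(25,-21),(25,21),(15,31),(-25,31)]
    t=[(-20.5,-26.5),(12.2,-26.5),(20.5,-18.2),(20.5,18.2),(12.2,26.5),(-20.5,26.5)]
    return np.array([(x,y,z) for z in (0,25) for x,y in b]+[(x,y,30) for x,y in t],float)
def box(x0,x1,y0,y1,z0,z1): return np.array([(x,y,z) for x in(x0,x1) for y in(y0,y1) for z in(z0,z1)],float)
def tf(P,x,y,z,deg):
    a=np.radians(deg); R=np.array([[np.cos(a),-np.sin(a),0],[np.sin(a),np.cos(a),0],[0,0,1]]); return P@R.T+[x,y,z]
def render(p,layers,roi,S=4):
    x0,y0,x1,y1=roi; im=np.zeros(((y1-y0)*S,(x1-x0)*S),np.uint8)
    for P,v in layers:
        h=cv2.convexHull(proj(p,P).astype(np.float32)).reshape(-1,2)
        q=((h+0.5-[x0,y0])*S-0.5)*16
        cv2.fillPoly(im,[np.round(q).astype(np.int32)],v,cv2.LINE_AA,4)
    return cv2.resize(im,(x1-x0,y1-y0),interpolation=cv2.INTER_AREA)/255.
def white(p,roi,thr=None):
    x0,y0,x1,y1=roi; im=p["img"][y0:y1,x0:x1].astype(float)
    mx,mn=im.max(2),im.min(2)
    m=(mn>95)&((mx-mn)<0.25*mx)
    m=m.astype(np.uint8); m=cv2.morphologyEx(m,cv2.MORPH_CLOSE,np.ones((5,5)))
    n,l,st,c=cv2.connectedComponentsWithStats(m); k=1+np.argmax(st[1:,4]); m=(l==k).astype(np.uint8)
    cs,_=cv2.findContours(m,cv2.RETR_EXTERNAL,cv2.CHAIN_APPROX_NONE); m=cv2.drawContours(m*0,cs,-1,1,-1)
    return m.astype(float)
def fit(views,x0,layers):
    # views: list of (p,roi,mask)
    def cost(v):
        return sum(np.abs(render(p,layers(p,v),roi)-m).sum() for p,roi,m in views)
    best=None
    for st in (6,2):
        sim=np.vstack([x0]+[np.array(x0)+np.eye(3)[i]*st for i in range(3)])
        r=minimize(cost,x0,method="Nelder-Mead",options=dict(initial_simplex=sim,xatol=.02,fatol=.05)); x0=r.x
    return r.x,r.fun
def outline(p,P): return cv2.convexHull(proj(p,P).astype(np.float32)).reshape(-1,2)
E
cat > f1.py <<'E'
from fit import *
import pickle
W1=box(28.5,34.5,-26,26,0,32); W2=box(-34.5,-28.5,-26,26,0,32)
def lay(p,v):
    x,y,a=v
    e=p["eye"][:2]-[x,y]; s=e@[np.cos(np.radians(a)),np.sin(np.radians(a))]
    n=W1 if s>0 else W2
    return [(tf(platepts(),x,y,6,a),255),(tf(n,x,y,0,a),0)]
for n,c,r in (("w1",(294,176),50),("top",(188,239),22),("side",(311,326),28)):
    p=pickle.load(open(n+".pkl","rb")); roi=(c[0]-r,c[1]-r,c[0]+r,c[1]+r)
    m=white(p,roi); v,f=fit([(p,roi,m)],[411,287,-17],lay); print(n,np.round(v,2),round(f,1),m.sum())
    cv2.imwrite(f"pics/m_{n}.png",(m*255).astype(np.uint8))
    crop(p,c,r,6,f"f_{n}.png",[(outline(p,tf(platepts()[6*i:6*i+6],v[0],v[1],6,v[2])),col) for i,col in ((0,(255,0,0)),(1,(0,255,0)),(2,(0,0,255)))])
E
python3 f1.py
```

```text
w1 [414.47 282.97 -15.81] 161.3 3055.0
top [413.76 284.44 -17.79] 23.9 372.0
side [410.26 277.93 -22.16] 235.4 855.0
```

```bash
cd pics; python3 -c "
import cv2,numpy as np
a=[cv2.resize(cv2.imread(f),(390,390)) for f in ('f_w1.png','f_side.png')]
cv2.imwrite('c1.png',np.hstack(a))"
```

```text
(no output)
```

View pics/c1.png

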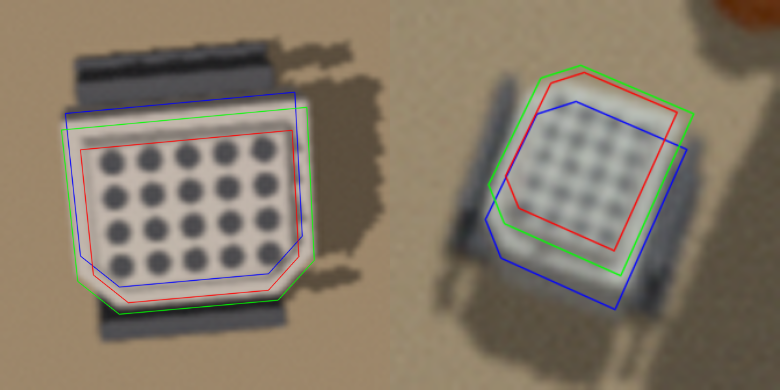

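```bash
python3 -c "
from h import *
go(414.2,283.5,23,74)"
```

```text
t 3.85 at [408.2 266.  222.6] yaw 68.92 shift mm [ 18.4  -0.7 199.6] roll -5.08 grip 85.0 F [-0.6  0.6  0.4]
```

Emit:
{"api": "arm_command", "payload": {
  "commands": [
    [[0.085,0.0184,-0.0007,0.02,-5],[0.085,0.0184,-0.0007,0.06,-5],[0.085,0.0184,-0.0007,0.1,-5],[0.085,0.0184,-0.0007,0.12,-5],[0.085,0.0184,-0.0007,0.13,-5],[0.085,0.0184,-0.0007,0.13,-5],[0.085,0.0184,-0.0007,0.13,-5],[0.085,0.0184,-0.0007,0.13,-5]]
  ]
}}

```text
time_s: 4.65
ee_pos: [414.8, 284.0, 93.9]
eef_rot: [[0.277, 0.961, 0.002], [0.961, -0.277, 0.001], [0.002, 0.002, -1.0]]
contact_force: [0.5, -0.4, 0.2]
grip_width: 85.1
```

```bash
python3 - <<'E'
from h import *
import pickle
go(414.2,283.5,23,74)
p=read_camera("wrist"); pickle.dump(p,open("w2.pkl","wb"))
from fit import *
im=p["img"][:,:,::-1].copy()
print(proj(p,[[414,284,36]]))
for v,c in (((414.2,283.5,-16),(0,255,0)),):
  for P in (platepts()[6:12],platepts()[12:]):
    cv2.polylines(im,[np.int32(outline(p,tf(P,v[0],v[1],6,v[2])))],True,c,1)
cv2.imwrite("pics/w2.png",im)
E
```

```text
t 4.65 at [414.8 284.   93.9] yaw 73.95 shift mm [-0.8 -0.5 70.9] roll -0.05 grip 85.1 F [ 0.5 -0.4  0.2]
[[273.65550829 229.1376479 ]]
```

View pics/w2.png

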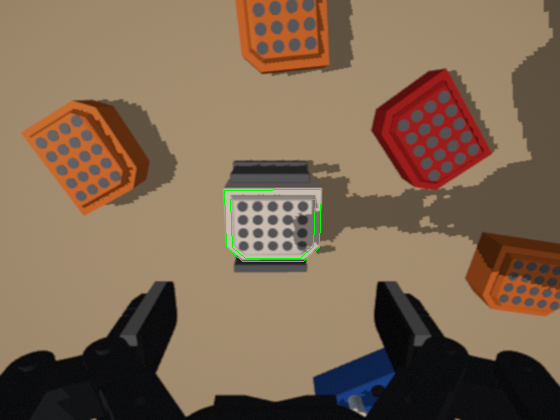

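The white plate at (272,225) is centred between the fingers, with its cut corners at the bottom, and the model outline fits. I'll descend and grip it by its ends.

Emit:
{"api": "arm_command", "payload": {
  "commands": [
    [[0.085,-0.0008,-0.0005,0.03,0],[0.085,-0.0008,-0.0005,0.055,0],[0.085,-0.0008,-0.0005,0.071,0],[0.085,-0.0008,-0.0005,0.071,0],[0.085,-0.0008,-0.0005,0.071,0],[0.075,-0.0008,-0.0005,0.071,0],[0.065,-0.0008,-0.0005,0.071,0],[0.06,-0.0008,-0.0005,0.071,0]]
  ]
}}

```text
time_s: 5.5
ee_pos: [413.7, 283.3, 22.1]
eef_rot: [[0.276, 0.961, 0.001], [0.961, -0.276, 0.001], [0.001, 0.001, -1.0]]
contact_force: [-0.2, -0.8, 0.6]
grip_width: 60.2
```

Emit:
{"api": "arm_command", "payload": {
  "commands": [
    [[0.055,0,0,0,0],[0.05,0,0,0,0],[0.05,0,0,0,0],[0.05,0,0,0,0],[0.05,0,0,0,0],[0.05,0,0,-0.004,0],[0.05,0,0,-0.01,0],[0.05,0,0,-0.02,0]]
  ]
}}

```text
time_s: 6.3
ee_pos: [413.1, 283.0, 41.7]
eef_rot: [[0.276, 0.961, -0.001], [0.961, -0.276, -0.0], [-0.0, -0.001, -1.0]]
contact_force: [-0.6, -0.8, -1.7]
grip_width: 49.8
```

```bash
python3 - <<'E'
from h import *
go(414.2,283.5,23,74)
p=read_camera("wrist"); cv2.imwrite("pics/w3.png",p["img"][:,:,::-1])
E
```

```text
t 6.3 at [413.1 283.   41.7] yaw 73.95 shift mm [ 0.8  0.9 18.7] roll -0.05 grip 49.8 F [-0.6 -0.8 -1.7]
```

View pics/w3.png

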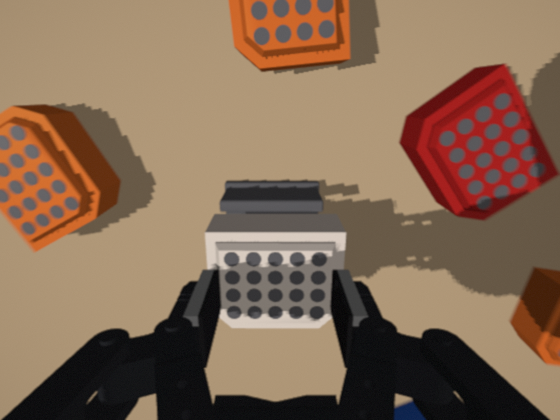

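```bash
python3 - <<'E'
from fit import *
import pickle
p=read_camera("wrist"); pickle.dump(p,open("w3.pkl","wb"))
q=read_camera("side"); pickle.dump(q,open("s3.pkl","wb")); crop(q,(311,326),45,8,"s3.png")
s=state(); print(s["grip_width"],s["ee_pos"])
im=p["img"][:,:,::-1].copy()
for z,c in ((6,(0,0,255)),(25.5,(0,255,0))):
  for P in (platepts()[6:12],platepts()[12:]):
    cv2.polylines(im,[np.int32(outline(p,tf(P,414,283.4,z,-16)))],True,c,1)
im=cv2.resize(im[150:400,120:440],None,fx=2.4,fy=2.4,interpolation=cv2.INTER_CUBIC)
cv2.imwrite("pics/w3b.png",im)
E
```

```text
50.13815539955281 [413.82190365 283.29695507  42.35053217]
```

View pics/w3b.png

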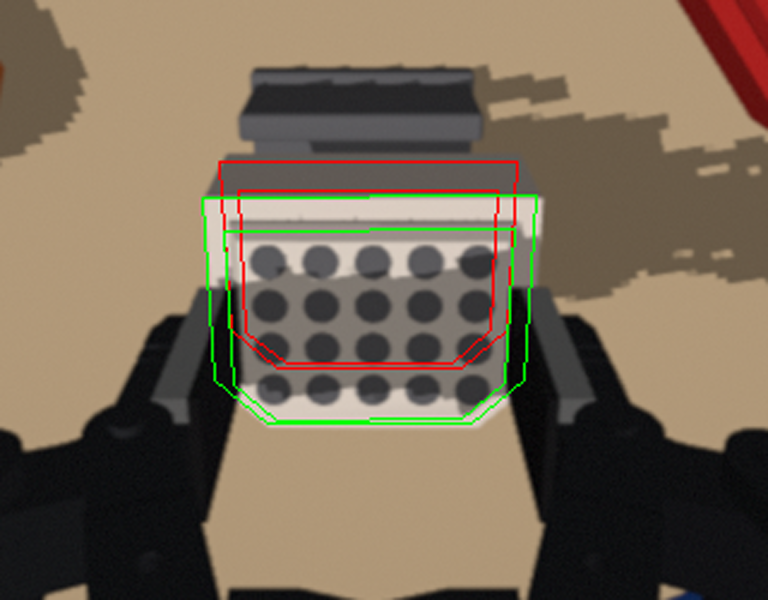

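View pics/s3.png

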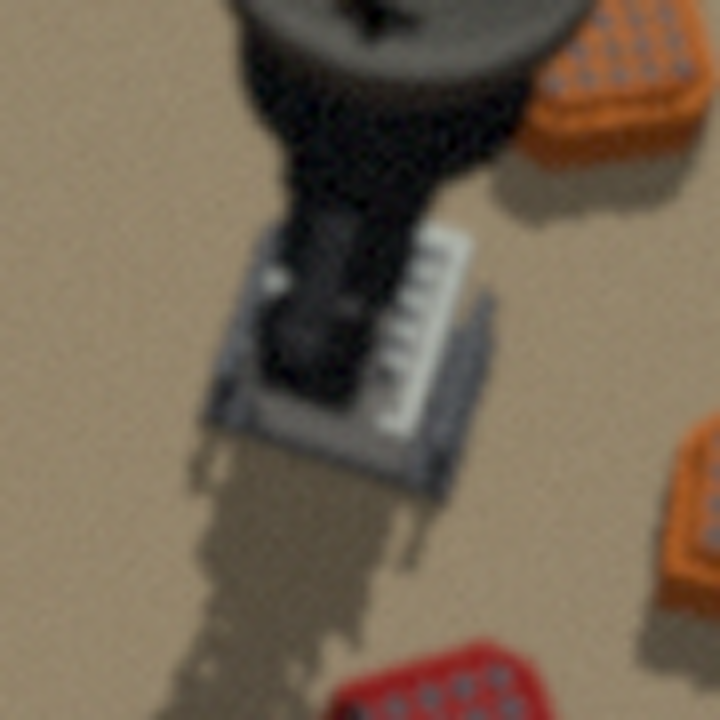

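Emit:
{"api": "arm_command", "payload": {
  "commands": [
    [[0.045,0,0,-0.01,0],[0.04,0,0,-0.03,0],[0.04,0,0,-0.05,0],[0.04,0,0,-0.06,0],[0.04,0,0,-0.06,0],[0.04,0,0,-0.06,0],[0.04,0,0,-0.06,0],[0.04,0,0,-0.06,0]]
  ]
}}

```text
time_s: 7.25
ee_pos: [413.0, 282.9, 100.6]
eef_rot: [[0.276, 0.961, -0.001], [0.961, -0.276, -0.0], [-0.001, -0.001, -1.0]]
contact_force: [1.1, 0.2, -1.8]
grip_width: 47.2
```

```bash
python3 - <<'E'
from fit import *
go(500,120,90,102)
p=read_camera("wrist"); cv2.imwrite("pics/w4.png",p["img"][:,:,::-1])
E
```

```text
t 7.25 at [413.  282.9 100.6] yaw 73.95 shift mm [-132.5  128.6   10.6] roll -28.05 grip 47.2 F [ 1.1  0.2 -1.8]
```

View pics/w4.png

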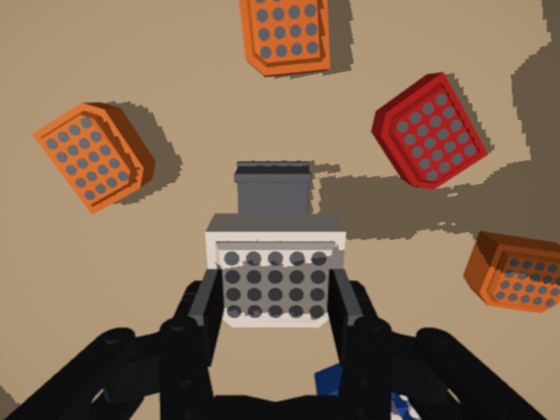

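Emit:
{"api": "arm_command", "payload": {
  "commands": [
    [[0.04,-0.02,0.02,0,-4],[0.04,-0.05,0.05,0,-10],[0.04,-0.08,0.08,0,-16],[0.04,-0.11,0.107,0,-22],[0.04,-0.1325,0.1286,0.01,-28],[0.04,-0.1325,0.1286,0.03,-28],[0.04,-0.1325,0.1286,0.045,-28],[0.04,-0.1325,0.1286,0.05,-28]]
  ]
}}

```text
time_s: 8.1
ee_pos: [499.5, 119.8, 49.6]
eef_rot: [[-0.206, 0.978, -0.003], [0.978, 0.206, -0.0], [0.0, -0.003, -1.0]]
contact_force: [-0.0, -0.4, -0.8]
grip_width: 47.3
```

```bash
python3 - <<'E'
from fit import *
go(500,120,20,102)
p=read_camera("wrist"); cv2.imwrite("pics/w5.png",p["img"][:,:,::-1])
E
```

```text
t 8.1 at [499.5 119.8  49.6] yaw 101.92 shift mm [ 0.   0.6 29.6] roll -0.08 grip 47.3 F [-0.  -0.4 -0.8]
```

View pics/w5.png

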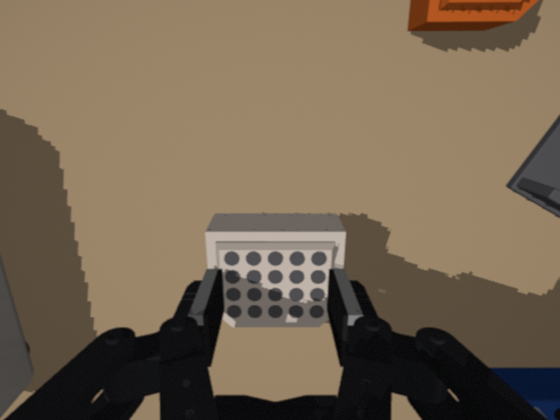

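Emit:
{"api": "arm_command", "payload": {
  "commands": [
    [[0.04,0,0,0.012,0],[0.04,0,0,0.022,0],[0.04,0,0,0.028,0],[0.04,0,0,0.03,0],[0.04,0,0,0.031,0],[0.04,0,0,0.0315,0],[0.04,0,0,0.032,0],[0.04,0,0,0.032,0]]
  ]
}}

```text
time_s: 8.95
ee_pos: [500.4, 120.2, 19.6]
eef_rot: [[-0.207, 0.978, 0.0], [0.978, 0.207, 0.0], [0.0, 0.0, -1.0]]
contact_force: [-0.3, -0.6, -0.6]
grip_width: 47.3
```

```bash
python3 - <<'E'
from fit import *
go(500,120,20,102)
E
```

```text
t 8.95 at [500.4 120.2  19.6] yaw 101.95 shift mm [-0.1 -0.5 -0.4] roll -0.05 grip 47.3 F [-0.3 -0.6 -0.6]
```

Emit:
{"api": "arm_command", "payload": {
  "commands": [
    [[0.04,0,0,0.001,0],[0.04,0,0,0.002,0],[0.04,0,0,0.0025,0],[0.04,0,0,0.003,0],[0.04,0,0,0.0033,0],[0.04,0,0,0.0036,0],[0.04,0,0,0.0036,0],[0.04,0,0,0.0036,0]]
  ]
}}

```text
time_s: 9.75
ee_pos: [500.4, 120.3, 16.5]
eef_rot: [[-0.207, 0.978, 0.0], [0.978, 0.207, 0.0], [0.0, 0.0, -1.0]]
contact_force: [-6.0, 0.4, 13.3]
grip_width: 46.9
```

Emit:
{"api": "arm_command", "payload": {
  "commands": [
    [[0.05,0,0,0,0],[0.06,0,0,0,0],[0.07,0,0,0,0],[0.085,0,0,0,0],[0.085,0,0,0,0],[0.085,0,0,0,0],[0.085,0,0,0,0],[0.085,0,0,0,0]]
  ]
}}

```text
time_s: 10.55
ee_pos: [500.3, 120.2, 15.8]
eef_rot: [[-0.207, 0.978, -0.0], [0.978, 0.207, 0.0], [0.0, 0.0, -1.0]]
contact_force: [-0.0, 1.0, 0.3]
grip_width: 84.5
```

Emit:
{"api": "arm_command", "payload": {
  "commands": [
    [[0.085,0,0,-0.01,0],[0.085,0,0,-0.04,0],[0.085,0,0,-0.08,0],[0.085,0,0,-0.11,0],[0.085,0,0,-0.12,8],[0.085,0,0,-0.12,16],[0.085,0,0,-0.12,24],[0.085,0,0,-0.12,32]]
  ]
}}

```text
time_s: 11.35
ee_pos: [500.3, 120.2, 136.8]
eef_rot: [[0.348, 0.937, 0.001], [0.937, -0.348, 0.0], [0.0, 0.001, -1.0]]
contact_force: [-0.5, 0.0, -0.0]
grip_width: 85.2
```

Emit:
{"api": "arm_command", "payload": {
  "commands": [
    [[0.085,0,0,0,8.5],[0.085,0,0,0,17],[0.085,0,0,0,25.5],[0.085,0,0,0,34],[0.085,0,0,0,42.5],[0.085,0,0,0,51],[0.085,0,0,0,58],[0.085,0,0,0,58]]
  ]
}}

```text
time_s: 12.15
ee_pos: [500.4, 120.2, 136.5]
eef_rot: [[0.979, 0.205, 0.001], [0.205, -0.979, 0.0], [0.001, -0.0, -1.0]]
contact_force: [0.2, 0.4, -0.9]
grip_width: 84.9
```

```bash
python3 - <<'E'
from fit import *
import pickle
go(500,120,136,12)
p=read_camera("wrist"); pickle.dump(p,open("w6.pkl","wb")); cv2.imwrite("pics/w6.png",p["img"][:,:,::-1])
E
```

```text
t 12.15 at [500.4 120.2 136.5] yaw 11.82 shift mm [-0.4  0.1  0.5] roll -0.18 grip 84.9 F [ 0.2  0.4 -0.9]
```

View pics/w6.png

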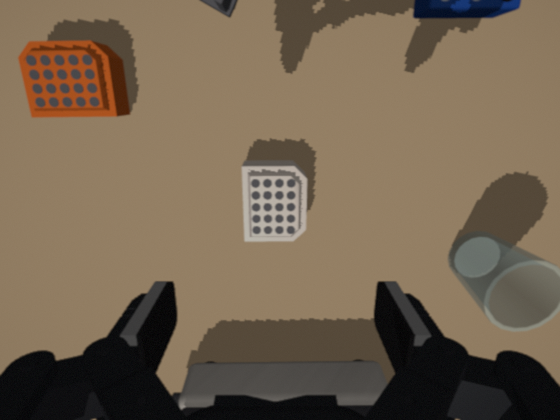

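```bash
cat > wells.py <<'E'
from fit import *
import pickle,sys
from scipy.optimize import least_squares
def wells(p,roi):
    x0,y0,x1,y1=roi; S=6
    g=cv2.cvtColor(p["img"][y0:y1,x0:x1],cv2.COLOR_RGB2GRAY)
    g=cv2.resize(g,None,fx=S,fy=S,interpolation=cv2.INTER_CUBIC)
    b=cv2.adaptiveThreshold(g,255,cv2.ADAPTIVE_THRESH_GAUSSIAN_C,cv2.THRESH_BINARY_INV,101,8)
    n,l,st,c=cv2.connectedComponentsWithStats(b)
    out=[]
    for i in range(1,n):
        w,h,a=st[i,2:5]
        if 0.6<w/h<1.6 and a>0.6*w*h and 5*S<w<16*S: out.append(((c[i]+0.5)/S-0.5)+[x0,y0])
    return np.array(out)
def wfit(p,roi,v0,zt,pitch=None):
    uv=wells(p,roi); 
    W=np.array([ray(p,u,zt)[:2] for u in uv])
    def assign(v,pt):
        a=np.radians(v[2]); R=np.array([[np.cos(a),-np.sin(a)],[np.sin(a),np.cos(a)]])
        L=(W-v[:2])@R
        i=np.clip(np.round(L[:,0]/pt+1.5),0,3)-1.5; j=np.clip(np.round(L[:,1]/pt+2),0,4)-2
        return i,j
    x=np.array(list(v0)+[pitch or 9.5])
    for _ in range(5):
        i,j=assign(x[:3],x[3])
        def res(x):
            a=np.radians(x[2]); 
            P=np.c_[np.cos(a)*i-np.sin(a)*j,np.sin(a)*i+np.cos(a)*j]*x[3]+x[:2]
            return (P-W).ravel()
        r=least_squares(res,x,loss="soft_l1",f_scale=.5); x=r.x
    return x,len(uv),np.sqrt(np.mean(r.fun**2)*1),sorted(zip(i,j)) and len(set(zip(i,j)))
E
python3 - <<'E'
from wells import *
p=pickle.load(open("w6.pkl","rb")); roi=(225,145,325,255)
print(wfit(p,roi,(500,120,12),30))
m=white(p,roi); lay=lambda p,v:[(tf(platepts(),v[0],v[1],0,v[2]),255)]
v,f=fit([(p,roi,m)],[500,120,12],lay); print(v,f,m.sum())
crop(p,(275,203),50,8,"w6c.png",[(outline(p,tf(platepts()[6*i:6*i+6],v[0],v[1],0,v[2])),col) for i,col in ((0,(255,0,0)),(1,(0,255,0)),(2,(0,0,255)))])
E
```

```text
(array([498.7824251 , 120.5113837 ,  12.0742049 ,   9.33041594]), 20, np.float64(0.31760578231489417), 20)
[499.7946284  118.91298354  12.08998735] 327.09803921568624 4795.0
```

View pics/w6c.png

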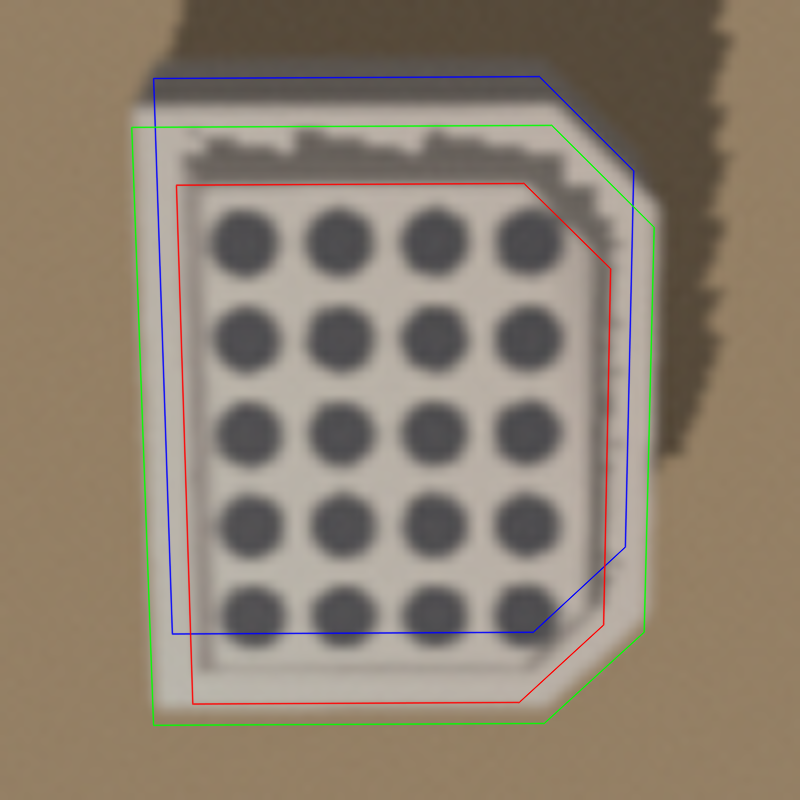

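Emit:
{"api": "arm_command", "payload": {
  "commands": [
    [[0.085,0,0.02,-0.035,0],[0.085,0.002,0.06,-0.07,0],[0.085,0.004,0.105,-0.07,0],[0.085,0.005,0.15,-0.07,0],[0.085,0.007,0.195,-0.07,0],[0.085,0.0074,0.2213,-0.07,0],[0.085,0.0074,0.2213,-0.07,0],[0.085,0.0074,0.2213,-0.07,0]]
  ]
}}

```text
time_s: 13.0
ee_pos: [553.3, -95.1, 205.9]
eef_rot: [[0.978, 0.209, -0.0], [0.209, -0.978, 0.0], [-0.0, -0.0, -1.0]]
contact_force: [0.2, -0.2, 0.5]
grip_width: 84.9
```

```bash
python3 - <<'E'
from fit import *
import pickle
go(553,-95,206,12)
p=read_camera("wrist"); pickle.dump(p,open("w7.pkl","wb")); cv2.imwrite("pics/w7.png",p["img"][:,:,::-1])
go(553,-95,206,12)
E
```

```text
t 13.0 at [553.3 -95.1 205.9] yaw 12.05 shift mm [-0.2 -0.2 -0.1] roll 0.05 grip 84.9 F [ 0.2 -0.2  0.5]
t 13.05 at [553.2 -94.4 206. ] yaw 12.07 shift mm [-0.4  0.5 -0. ] roll 0.07 grip 84.9 F [ 0.7 -0.8 -0.1]
```

View pics/w7.png

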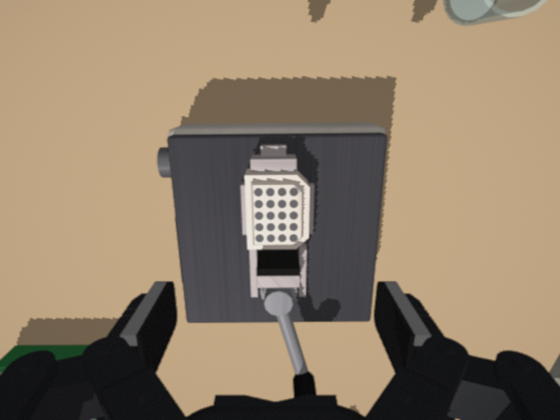

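```bash
python3 - <<'E'
from wells import *
p=pickle.load(open("w7.pkl","rb"))
v,n,r,k=wfit(p,(230,165,325,255),(553,-98,12),100); print(v,n,r,k)
s=1.5*np.array([np.cos(np.radians(v[2])),np.sin(np.radians(v[2]))]); c=v[:2]+s; print("centre",c)
crop(p,(277,225),85,4.5,"w7c.png",[(outline(p,tf(platepts()[6*i:6*i+6],c[0],c[1],70,v[2])),col) for i,col in ((1,(0,255,0)),(2,(0,0,255)))]+
 [(proj(p,tf(np.array([[-95,-127,70],[95,-127,70],[95,63,70],[-95,63,70]],float),c[0],c[1],0,v[2])),(255,255,0)),
  (proj(p,tf(np.array([[0,-73,110],[85*np.cos(np.radians(289)),-73+85*np.sin(np.radians(289)),147],[0,-73,110]],float),c[0],c[1],0,v[2])),(255,0,255))])
E
```

```text
[ 555.1433567  -100.87738139   12.56417447    9.31978736] 20 0.3032996837872227 20
centre [ 556.60743615 -100.55108192]
```

View pics/w7c.png

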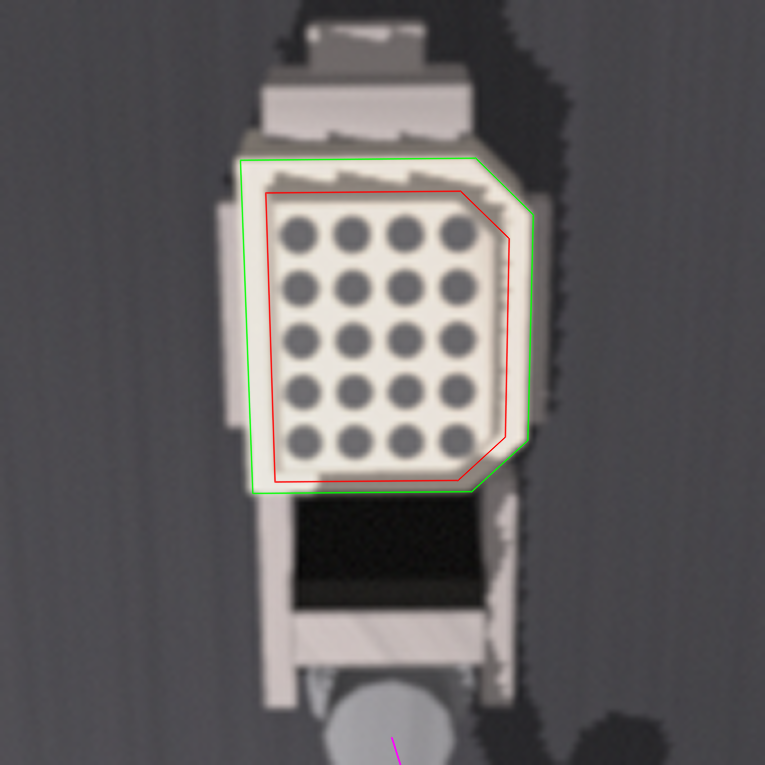

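```bash
python3 - <<'E'
from fit import *
go(500.3,120.8,130,12.1)
E
```

```text
t 13.05 at [553.2 -94.4 206. ] yaw 12.07 shift mm [  -6.7 -221.5   76. ] roll -0.03 grip 84.9 F [ 0.7 -0.8 -0.1]
```

Emit:
{"api": "arm_command", "payload": {
  "commands": [
    [[0.085,0,-0.02,0,0],[0.085,-0.002,-0.06,0,0],[0.085,-0.004,-0.105,0,0],[0.085,-0.005,-0.15,0,0],[0.085,-0.007,-0.195,0.03,0],[0.085,-0.0074,-0.2219,0.065,0],[0.085,-0.0074,-0.2219,0.085,0],[0.085,-0.0074,-0.2219,0.085,0]]
  ]
}}

```text
time_s: 13.85
ee_pos: [498.2, 122.3, 118.7]
eef_rot: [[0.977, 0.211, -0.004], [0.211, -0.977, -0.0], [-0.004, -0.001, -1.0]]
contact_force: [-0.1, -0.1, 0.6]
grip_width: 85.2
```

```bash
python3 - <<'E'
from wells import *
go(500.3,120.8,20,12.1)
p=read_camera("wrist"); pickle.dump(p,open("w8.pkl","wb")); cv2.imwrite("pics/w8.png",p["img"][:,:,::-1])
print(wfit(p,(225,145,330,275),(499,120.5,12),30))
go(500.3,120.8,20,12.1)
E
```

```text
t 13.85 at [498.2 122.3 118.7] yaw 12.21 shift mm [ 2.1  2.  98.7] roll 0.11 grip 85.2 F [-0.1 -0.1  0.6]
(array([499.11464022, 120.11954324,  11.92893244,   9.35172024]), 20, np.float64(0.3236278241512423), 20)
t 13.9 at [499.4 121.7 120.7] yaw 12.12 shift mm [  0.9   1.1 100.7] roll 0.02 grip 84.7 F [ 0.1 -0.7  1.4]
```

View pics/w8.png

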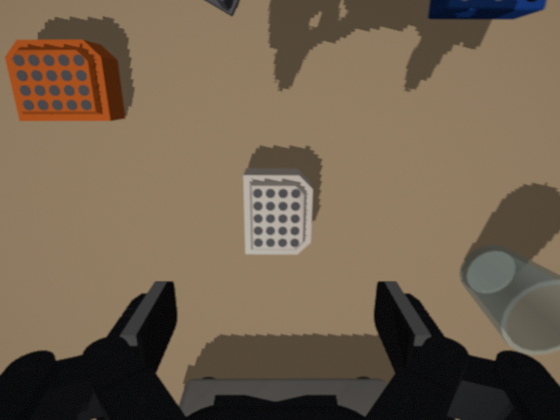

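Emit:
{"api": "arm_command", "payload": {
  "commands": [
    [[0.085,0,0,0.03,0],[0.085,0,0,0.07,0],[0.085,0,0,0.095,0],[0.085,0,0,0.1008,0],[0.085,0,0,0.1008,0],[0.075,0,0,0.1008,0],[0.065,0,0,0.1008,0],[0.055,0,0,0.1008,0]]
  ]
}}

```text
time_s: 14.7
ee_pos: [500.8, 120.8, 21.2]
eef_rot: [[0.978, 0.207, 0.002], [0.207, -0.978, 0.0], [0.002, 0.0, -1.0]]
contact_force: [-0.3, 0.5, 0.7]
grip_width: 55.4
```

Emit:
{"api": "arm_command", "payload": {
  "commands": [
    [[0.05,0,0,0,0],[0.045,0,0,0,0],[0.035,0,0,0,0],[0.025,0,0,0,0],[0.02,0,0,0,0],[0.02,0,0,0,0],[0.02,0,0,0,0],[0.02,0,0,0,0]]
  ]
}}

```text
time_s: 15.5
ee_pos: [501.0, 120.9, 21.2]
eef_rot: [[0.978, 0.207, 0.002], [0.207, -0.978, 0.0], [0.002, 0.0, -1.0]]
contact_force: [-3.1, -0.6, 15.6]
grip_width: 19.8
```

```bash
python3 - <<'E'
from wells import *
go(500.3,120.8,20,12.1)
p=read_camera("wrist"); pickle.dump(p,open("w9.pkl","wb")); cv2.imwrite("pics/w9.png",p["img"][:,:,::-1])
go(500.3,120.8,20,12.1)
E
```

```text
t 15.5 at [501.  120.9  21.2] yaw 11.95 shift mm [-0.7 -0.1  1.2] roll -0.15 grip 19.8 F [-3.1 -0.6 15.6]
t 15.55 at [501.  120.9  21.2] yaw 11.95 shift mm [-0.7 -0.1  1.2] roll -0.15 grip 20.2 F [-1.7 -0.2 14.9]
```

View pics/w9.png

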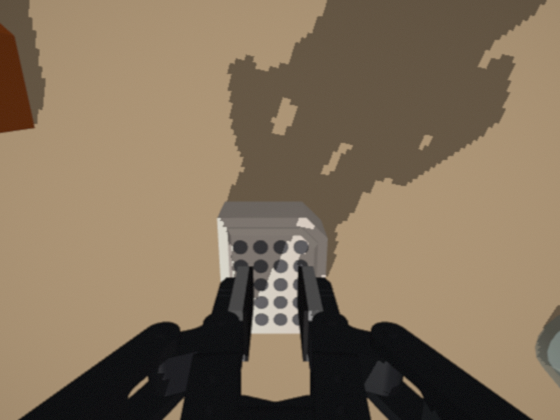

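```bash
python3 - <<'E'
from wells import *
q=read_camera("side"); pickle.dump(q,open("s9.pkl","wb")); 
s=state();print(s["ee_pos"],s["q"],s["contact_force"])
c=proj(q,[[500.5,120.7,30],[501,121,21],[501,121,2]]); print(c)
crop(q,c[0],40,9,"s9.png",[(outline(q,tf(platepts()[6*i:6*i+6],500.5,120.7,0,12)),col) for i,col in ((0,(255,0,0)),(1,(0,255,0)),(2,(0,0,255)))])
E
```

```text
[500.9864336  120.86710855  21.16951358] [ 8.70903428e-02  1.85010931e-01  1.82809528e+00  1.10546227e-04
  1.12660843e+00 -1.21547487e-01] [-2.18872231  0.02817031 16.6880388 ]
[[275.11880438 260.44497474]
 [274.89979672 262.56742586]
 [274.87847757 266.77851794]]
```

View pics/s9.png

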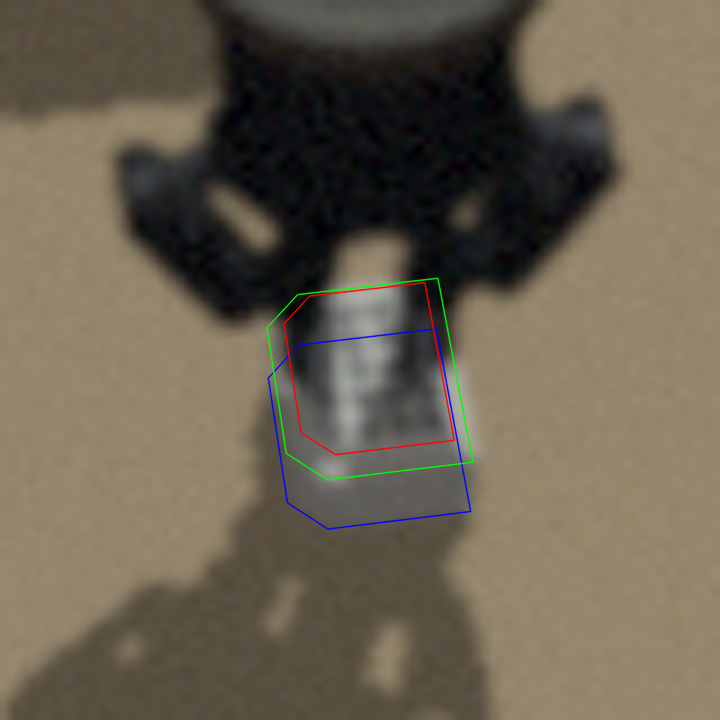

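The fingers closed on top of the plate. The image shows the real fingertips about 28 mm behind where the stated geometry puts them. I'll lift, open and check the plate.

Emit:
{"api": "arm_command", "payload": {
  "commands": [
    [[0.02,0,0,-0.01,0],[0.03,0,0,-0.03,0],[0.05,0,0,-0.06,0],[0.07,0,0,-0.09,0],[0.085,0,0,-0.1,0],[0.085,0,0,-0.1,0],[0.085,0,0,-0.1,0],[0.085,0,0,-0.1,0]]
  ]
}}

```text
time_s: 16.4
ee_pos: [499.6, 120.7, 118.7]
eef_rot: [[0.978, 0.207, -0.002], [0.207, -0.978, -0.0], [-0.002, -0.0, -1.0]]
contact_force: [-0.0, 0.3, -0.1]
grip_width: 85.2
```

```bash
python3 - <<'E'
from wells import *
p=read_camera("wrist"); pickle.dump(p,open("w10.pkl","wb")); cv2.imwrite("pics/w10.png",p["img"][:,:,::-1])
print(wfit(p,(225,145,330,275),(499,120.5,12),30))
v=wfit(p,(225,145,330,275),(499,120.5,12),30)[0]
go(v[0]+1.47,v[1]+.3,-8,v[2])
E
```

```text
(array([498.85022976, 120.51633359,  11.9604052 ,   9.33522839]), 20, np.float64(0.31412976809252496), 20)
t 16.45 at [499.6 120.7 118.8] yaw 11.95 shift mm [9.000e-01 1.000e-01 1.268e+02] roll -0.01 grip 84.7 F [ 0.5  0.6 -0.5]
```

View pics/w10.png

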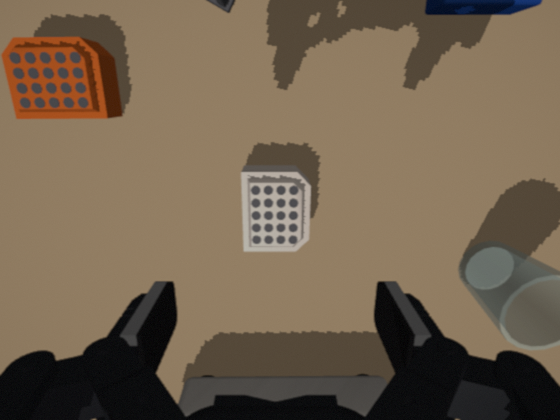

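Emit:
{"api": "arm_command", "payload": {
  "commands": [
    [[0.085,0,0,0.03,0],[0.085,0,0,0.07,0],[0.085,0,0,0.1,0],[0.085,0,0,0.12,0],[0.085,0,0,0.126,0],[0.085,0,0,0.128,0],[0.085,0,0,0.128,0],[0.085,0,0,0.128,0]]
  ]
}}

```text
time_s: 17.25
ee_pos: [500.8, 120.9, -6.9]
eef_rot: [[0.978, 0.207, 0.002], [0.207, -0.978, 0.0], [0.002, 0.0, -1.0]]
contact_force: [-0.6, -0.3, -0.2]
grip_width: 84.9
```

```bash
python3 - <<'E'
from wells import *
go(500.3,120.8,-8,12)
p=read_camera("wrist"); cv2.imwrite("pics/w11.png",p["img"][:,:,::-1])
q=read_camera("side"); crop(q,(275,260),40,9,"s11.png")
E
```

```text
t 17.25 at [500.8 120.9  -6.9] yaw 11.96 shift mm [-0.5 -0.1  1.1] roll -0.04 grip 84.9 F [-0.6 -0.3 -0.2]
```

View pics/w11.png

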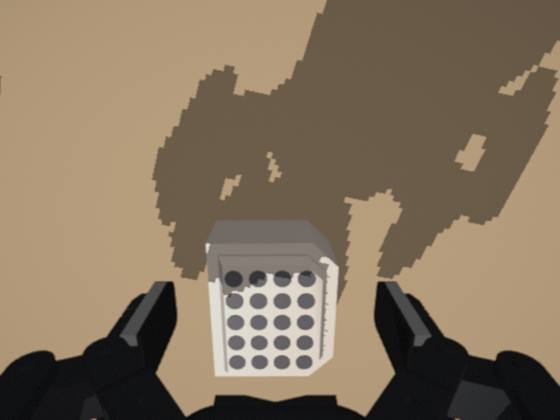

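View pics/s11.png

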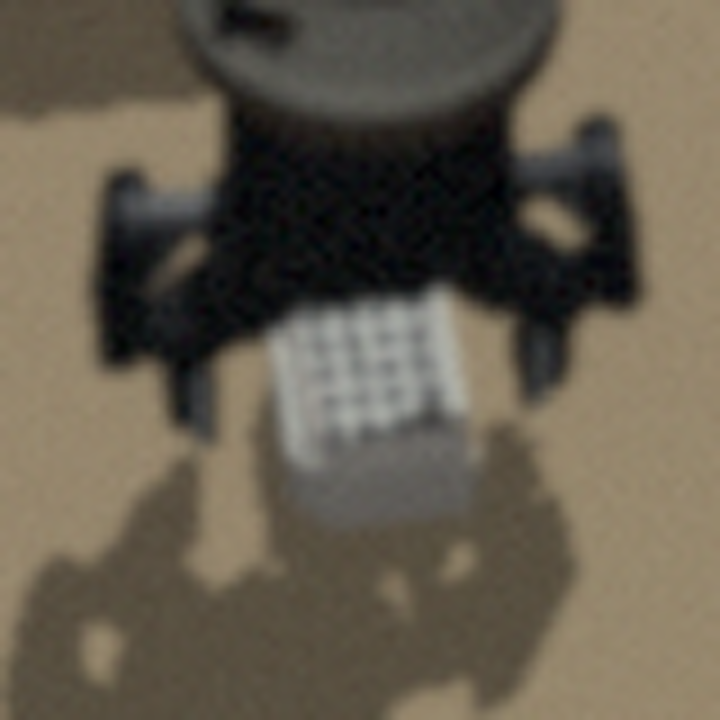

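Emit:
{"api": "arm_command", "payload": {
  "commands": [
    [[0.075,0,0,0,0],[0.065,0,0,0,0],[0.06,0,0,0,0],[0.055,0,0,0,0],[0.05,0,0,0,0],[0.045,0,0,0,0],[0.04,0,0,0,0],[0.03,0,0,0,0]]
  ]
}}

```text
time_s: 18.15
ee_pos: [500.3, 120.8, -7.7]
eef_rot: [[0.978, 0.207, 0.0], [0.207, -0.978, 0.0], [0.0, -0.0, -1.0]]
contact_force: [-2.3, 0.2, 7.1]
grip_width: 48.8
```

Emit:
{"api": "arm_command", "payload": {
  "commands": [
    [[0.03,0,0,0,0],[0.03,0,0,0,0],[0.03,0,0,-0.003,0],[0.03,0,0,-0.01,0],[0.03,0,0,-0.03,0],[0.03,0,0,-0.05,0],[0.03,0,0,-0.05,0],[0.03,0,0,-0.05,0]]
  ]
}}

```text
time_s: 18.95
ee_pos: [500.3, 120.8, 42.2]
eef_rot: [[0.978, 0.207, 0.001], [0.207, -0.978, 0.0], [0.001, -0.0, -1.0]]
contact_force: [0.3, 0.6, -0.7]
grip_width: 49.0
```

```bash
python3 - <<'E'
from wells import *
go(556.6,-100.5,100,12.5)
p=read_camera("wrist"); pickle.dump(p,open("w12.pkl","wb")); cv2.imwrite("pics/w12.png",p["img"][:,:,::-1])
q=read_camera("side"); crop(q,(275,255),40,9,"s12.png")
go(556.6,-100.5,100,12.5)
E
```

```text
t 18.95 at [500.3 120.8  42.2] yaw 11.95 shift mm [  9.3 228.2 -57.8] roll -0.55 grip 49.0 F [ 0.3  0.6 -0.7]
t 19.05 at [499.7 120.8  41.3] yaw 11.95 shift mm [  9.8 228.2 -58.8] roll -0.55 grip 49.2 F [-0.2  0.6 -0.7]
```

View pics/w12.png

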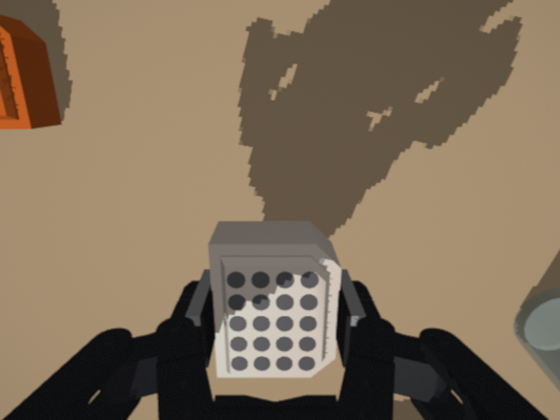

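View pics/s12.png

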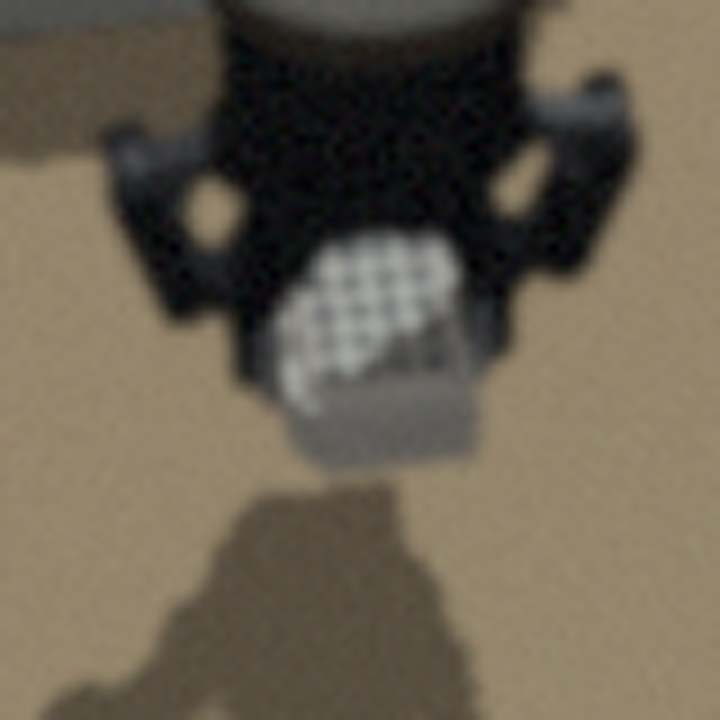

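```bash
python3 - <<'E'
from wells import *
p=pickle.load(open("w12.pkl","rb"))
for dz in (77,79.5,82): print(wfit(p,(205,235,360,385),(498.8,120.5,12),dz))
E
```

```text
Traceback (most recent call last):
  File "wells.py", line 25, in wfit
    i,j=assign(x[:3],x[3])
        ~~~~~~^^^^^^^^^^^^
  File "wells.py", line 20, in assign
    L=(W-v[:2])@R
       ~^~~~~~
ValueError: operands could not be broadcast together with shapes (0,) (2,)
```

```bash
sed -i 's/16\*S: out/26*S: out/; s/INV,101,8/INV,blk,8/; s/def wells(p,roi):/blk=101\ndef wells(p,roi):/' wells.py; python3 - <<'E'
import wells
from wells import *
wells.blk=181
p=pickle.load(open("w12.pkl","rb"))
for dz in (77,79.5,82): print(wfit(p,(205,260,360,385),(498.8,120.5,12),dz))
E
```

```text
(array([499.58095163, 118.17863063,  12.31886996,   9.53437235]), 15, np.float64(0.29599211974988954), 15)
(array([499.21792853, 119.98504151,  12.31848615,   9.33068526]), 15, np.float64(0.28965925041813595), 15)
(array([498.85489057, 121.79145368,  12.31809653,   9.12699947]), 15, np.float64(0.2833269434874045), 15)
```

Emit:
{"api": "arm_command", "payload": {
  "commands": [
    [[0.03,0,0,-0.035,0],[0.03,0,0.015,-0.075,0],[0.03,0.002,0.05,-0.09,0],[0.03,0.004,0.09,-0.09,0],[0.03,0.006,0.13,-0.09,0],[0.03,0.008,0.17,-0.09,-0.2],[0.03,0.009,0.205,-0.09,-0.4],[0.03,0.0093,0.2282,-0.09,-0.4]]
  ]
}}

```text
time_s: 19.85
ee_pos: [556.5, -102.8, 130.8]
eef_rot: [[0.977, 0.213, -0.002], [0.213, -0.977, 0.0], [-0.001, -0.001, -1.0]]
contact_force: [0.0, 0.4, -1.1]
grip_width: 48.7
```

Emit:
{"api": "arm_command", "payload": {
  "commands": [
    [[0.03,0,0,0,0],[0.03,0,0,0,0],[0.03,0,0,0.01,0],[0.03,0,0,0.02,0],[0.03,0,0,0.025,0],[0.03,0,0,0.025,0],[0.03,0,0,0.025,0],[0.03,0,0,0.025,0]]
  ]
}}

```text
time_s: 20.65
ee_pos: [556.7, -100.5, 107.4]
eef_rot: [[0.977, 0.214, 0.001], [0.214, -0.977, -0.0], [0.0, 0.0, -1.0]]
contact_force: [1.5, -1.0, -0.4]
grip_width: 48.8
```

```bash
python3 - <<'E'
import wells
from wells import *
wells.blk=181
go(556.6,-100.5,92,12.4)
p=read_camera("wrist"); pickle.dump(p,open("w13.pkl","wb")); cv2.imwrite("pics/w13.png",p["img"][:,:,::-1])
q=read_camera("side"); crop(q,(262,178),40,9,"s13.png"); pickle.dump(q,open("s13.pkl","wb"))
go(556.6,-100.5,92,12.4)
print(wfit(p,(205,260,360,385),(556,-100,12),108+37.7))
E
```

```text
t 20.65 at [ 556.7 -100.5  107.4] yaw 12.36 shift mm [-0.1 -0.  15.4] roll -0.04 grip 48.8 F [ 1.5 -1.  -0.4]
t 20.75 at [ 556.7 -100.5  107.4] yaw 12.35 shift mm [-0.1 -0.1 15.4] roll -0.05 grip 48.9 F [ 0.2  0.1 -1. ]
(array([ 555.45181791, -100.54886665,   12.84018863,    9.273843  ]), 14, np.float64(0.27113697181857915), 14)
```

View pics/w13.png

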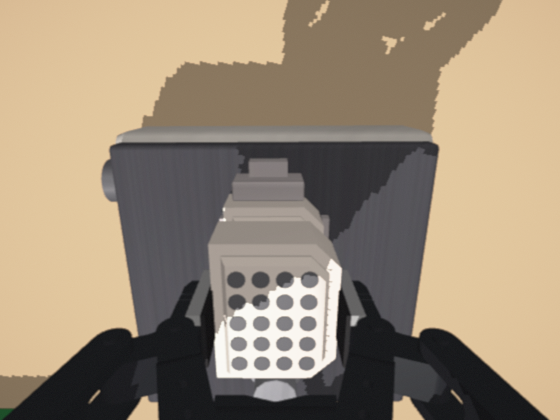

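View pics/s13.png

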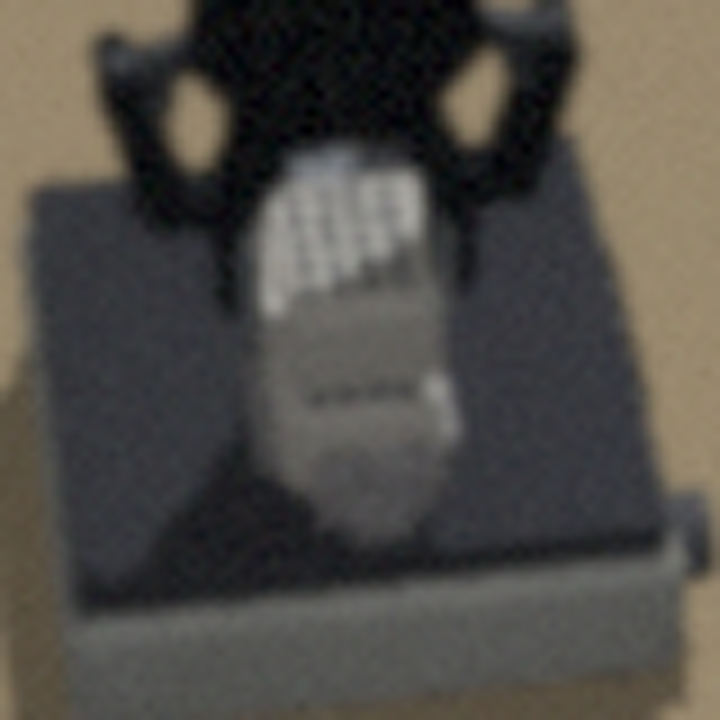

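Emit:
{"api": "arm_command", "payload": {
  "commands": [
    [[0.03,0,0,0.006,0],[0.03,0,0,0.011,0],[0.03,0,0,0.014,0],[0.03,0,0,0.016,0],[0.03,0,0,0.0175,0],[0.03,0,0,0.0185,0],[0.03,0,0,0.019,0],[0.03,0,0,0.019,0]]
  ]
}}

```text
time_s: 21.55
ee_pos: [556.6, -100.6, 88.0]
eef_rot: [[0.977, 0.214, 0.0], [0.214, -0.977, 0.0], [0.0, -0.0, -1.0]]
contact_force: [-0.6, -0.8, -0.8]
grip_width: 48.7
```

Emit:
{"api": "arm_command", "payload": {
  "commands": [
    [[0.03,0,0,0.0004,0],[0.03,0,0,0.0008,0],[0.03,0,0,0.0012,0],[0.03,0,0,0.0015,0],[0.03,0,0,0.0015,0],[0.03,0,0,0.0015,0],[0.03,0,0,0.0015,0],[0.03,0,0,0.0015,0]]
  ]
}}

```text
time_s: 22.35
ee_pos: [556.6, -100.6, 87.3]
eef_rot: [[0.977, 0.214, 0.0], [0.214, -0.977, -0.0], [0.0, 0.0, -1.0]]
contact_force: [-4.5, 0.8, 9.8]
grip_width: 48.9
```

Emit:
{"api": "arm_command", "payload": {
  "commands": [
    [[0.05,0,0,0,0],[0.06,0,0,0,0],[0.075,0,0,0,0],[0.085,0,0,0,0],[0.085,0,0,0,0],[0.085,0,0,0,0],[0.085,0,0,-0.01,0],[0.085,0,0,-0.04,0]]
  ]
}}

```text
time_s: 23.15
ee_pos: [555.4, -100.2, 125.2]
eef_rot: [[0.977, 0.214, -0.004], [0.214, -0.977, 0.001], [-0.004, -0.002, -1.0]]
contact_force: [0.4, -1.0, 0.4]
grip_width: 84.9
```

Emit:
{"api": "arm_command", "payload": {
  "commands": [
    [[0.085,0,0,-0.03,0],[0.085,0,0,-0.06,0],[0.085,0,0,-0.09,0],[0.085,0,0,-0.1,0],[0.085,0,0,-0.1,0],[0.085,0,0,-0.1,0],[0.085,0,0,-0.1,0],[0.085,0,0,-0.1,0]]
  ]
}}

```text
time_s: 23.95
ee_pos: [556.2, -100.5, 225.4]
eef_rot: [[0.977, 0.214, -0.002], [0.214, -0.977, 0.001], [-0.002, -0.001, -1.0]]
contact_force: [-0.5, -0.4, -0.1]
grip_width: 84.8
```

```bash
python3 - <<'E'
from wells import *
go(556.6,-100.5,92,12.4)
p=read_camera("wrist"); pickle.dump(p,open("w14.pkl","wb")); cv2.imwrite("pics/w14.png",p["img"][:,:,::-1])
q=read_camera("side"); pickle.dump(q,open("s14.pkl","wb")); crop(q,(262,178),40,9,"s14.png")
for z in (120,125,130): print(z,wfit(p,(230,165,330,275),(555,-101,12),z))
c=(556.6,-100.5)
im=p["img"][:,:,::-1].copy()
crop(p,(277,240),85,4.5,"w14c.png",[(outline(p,tf(platepts()[6*i:6*i+6],c[0],c[1],95,12.6)),col) for i,col in ((0,(255,0,0)),(1,(0,255,0)),(2,(0,0,255)))])
E
```

```text
t 23.95 at [ 556.2 -100.5  225.4] yaw 12.35 shift mm [  0.6   0.3 133.4] roll -0.05 grip 84.8 F [-0.5 -0.4 -0.1]
120 (array([ 556.14596257, -102.40300285,   12.13881908,    9.53528192]), 19, np.float64(0.3189377567269036), 19)
125 (array([ 555.79913825, -100.77721586,   12.14076317,    9.34950593]), 19, np.float64(0.31268851937247943), 19)
130 (array([555.45231339, -99.15142389,  12.14268815,   9.16375233]), 19, np.float64(0.3064432837358904), 19)
```

View pics/w14.png

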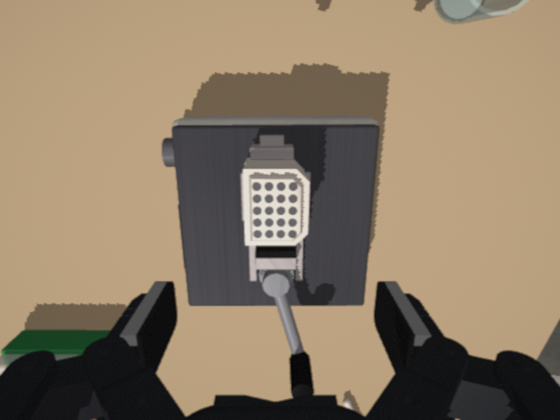

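View pics/w14c.png

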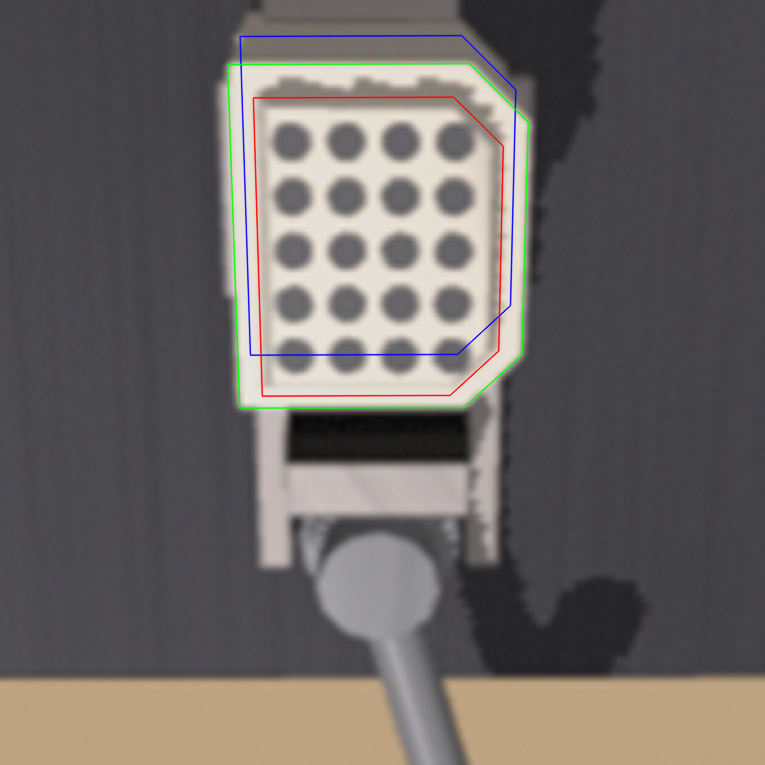

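View pics/s14.png

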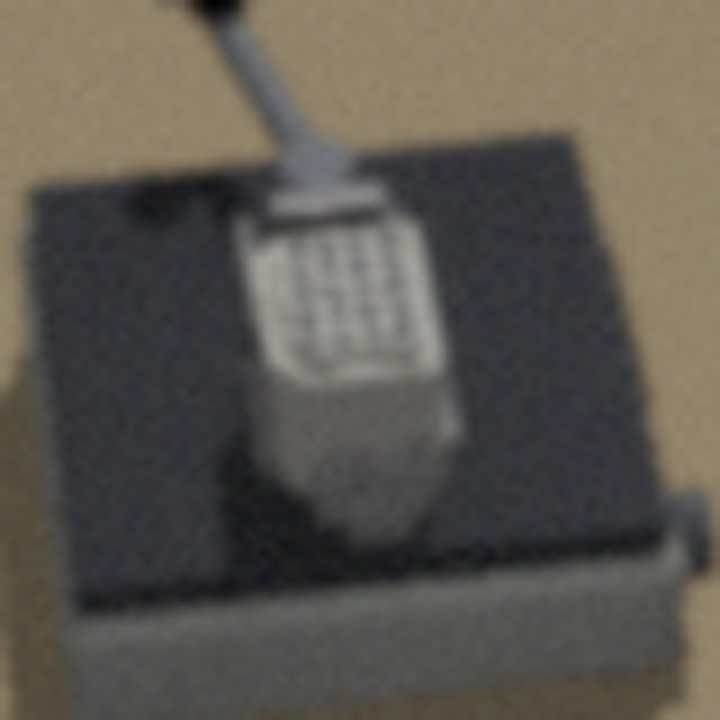

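```bash
python3 - <<'E'
from wells import *
p=pickle.load(open("w14.pkl","rb"))
print(ray(p,(276.3,284.7),112),ray(p,(299.5,358),147))
print(proj(p,[[572.3,-171.8,110],[616.6,-244.4,147],[616.6,-244.4,105]]))
for n in("top","side"):
  q=pickle.load(open(n+".pkl","rb")); print(n,proj(q,[[616.6,-244.4,147],[616.6,-244.4,105],[572.3,-171.8,110]]))
# shaker corners in w14: edges
m=[(175,125),(378,125),(366,304),(188,305)]
print(np.round([ray(p,u,70) for u in m],1))
E
```

```text
[ 572.5236619 -170.5513746  112.       ] [ 600.82784669 -212.26034197  147.        ]
[[275.7317595  284.69847726]
 [308.71308107 391.63087213]
 [304.72908506 356.17328002]]
top [[367.41628762 163.07870882]
 [364.16594533 166.81338889]
 [340.26600394 181.28300769]]
side [[242.96818909 127.80864018]
 [243.72350774 139.28397297]
 [256.50240858 155.60019072]]
[[ 460.   -61.8   70. ]
 [ 629.5  -24.6   70. ]
 [ 671.9 -196.8   70. ]
 [ 495.1 -236.8   70. ]]
```

```bash
python3 - <<'E'
from wells import *
go(649,-224,180,31)
E
```

```text
t 24.05 at [ 556.4 -100.5  225.8] yaw 12.35 shift mm [ 64.1 140.5  45.7] roll -18.65 grip 84.8 F [ 0.7 -0.1  0.4]
```

Emit:
{"api": "arm_command", "payload": {
  "commands": [
    [[0.06,0.015,0.03,0,-4],[0.03,0.03,0.065,0,-8],[0,0.045,0.1,0,-14],[0,0.0641,0.14,0,-18.6],[0,0.0641,0.14,0,-18.6],[0,0.0641,0.14,0.02,-18.6],[0,0.0641,0.14,0.045,-18.6],[0,0.0641,0.14,0.045,-18.6]]
  ]
}}

```text
time_s: 24.85
ee_pos: [647.8, -222.9, 177.8]
eef_rot: [[0.858, 0.514, -0.005], [0.514, -0.858, 0.003], [-0.003, -0.005, -1.0]]
contact_force: [0.2, 0.0, -1.1]
grip_width: -0.1
```

```bash
python3 - <<'E'
from wells import *
go(649,-224,107,31)
p=read_camera("wrist"); cv2.imwrite("pics/w15.png",p["img"][:,:,::-1])
q=read_camera("side"); crop(q,(245,140),60,7,"s15.png"); pickle.dump(q,open("s15.pkl","wb"))
E
```

```text
t 24.85 at [ 647.8 -222.9  177.8] yaw 30.93 shift mm [ 0.7  1.9 70.7] roll -0.07 grip -0.1 F [ 0.2  0.  -1.1]
```

View pics/w15.png

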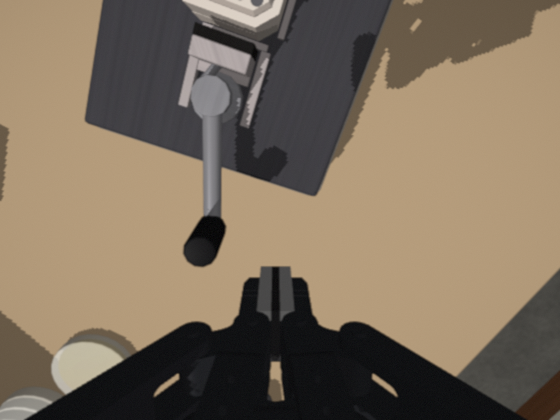

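View pics/s15.png

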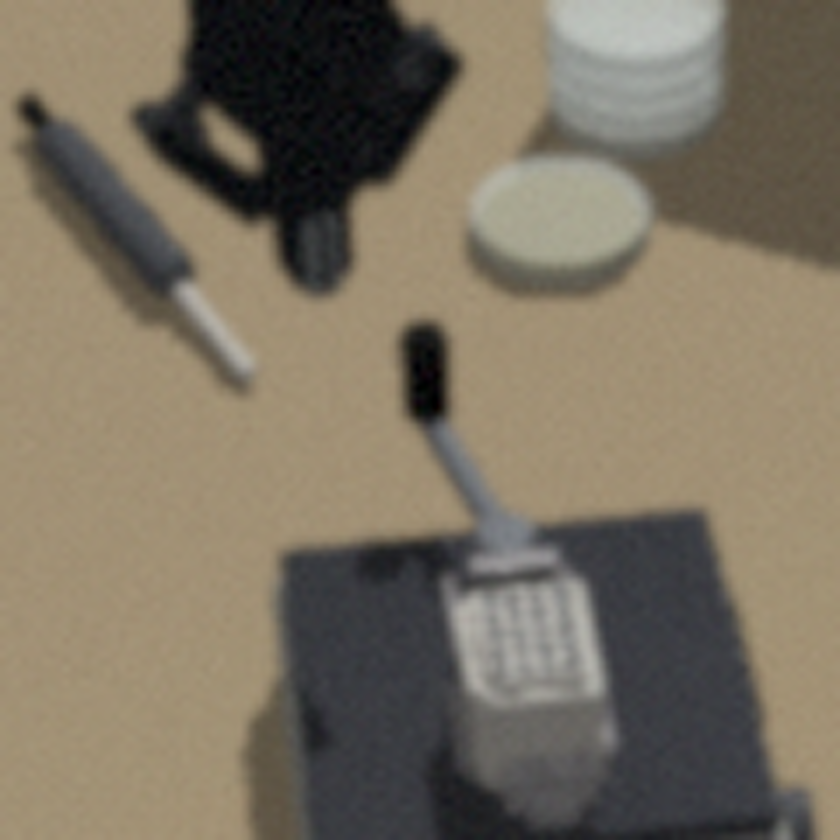

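```bash
cat > wp.py <<'E'
from wells import *
import sys
piv=np.array([572.4,-171.5])
def wp(start,yw,phis,so=25,R=85):
    a=np.radians(yw); X=np.array([np.cos(a),np.sin(a)]); Y=np.array([np.sin(a),-np.cos(a)])
    for f in phis:
        g=np.radians(f); t=np.array([np.sin(g),-np.cos(g)]); q=piv+R*np.array([np.cos(g),np.sin(g)])-t*so
        d=q-start; print(f,np.round(q,1),"tx,ty",np.round([d@X,d@Y],1),"roll",round(yw-(f-270),1))
E
python3 - <<'E'
from wp import *
wp(np.array([649,-224.]),31,[301,295,290,285,280,275,270,265,260])
E
```

```text
301 [ 637.6 -231.5] tx,ty [-13.6   0.5] roll 0
295 [ 631. -238.] tx,ty [-22.6   2.7] roll 6
290 [ 625.  -242.8] tx,ty [-30.3   3.8] roll 11
285 [ 618.5 -247.1] tx,ty [-38.    4.1] roll 16
280 [ 611.8 -250.9] tx,ty [-45.7   3.9] roll 21
275 [ 604.7 -254. ] tx,ty [-53.4   2.9] roll 26
270 [ 597.4 -256.5] tx,ty [-61.    1.3] roll 31
265 [ 589.9 -258.4] tx,ty [-68.4  -1. ] roll 36
260 [ 582.3 -259.5] tx,ty [-75.5  -3.9] roll 41
```

Emit:
{"api": "arm_command", "payload": {
  "commands": [
    [[0,0,0,0.02,0],[0,0,0,0.045,0],[0,0,0,0.06,0],[0,0,0,0.07,0],[0,0,0,0.072,0],[0,0,0,0.072,0],[0,0,0,0.072,0],[0,0,0,0.072,0]]
  ]
}}

```text
time_s: 25.75
ee_pos: [649.4, -223.7, 110.4]
eef_rot: [[0.858, 0.514, 0.001], [0.514, -0.858, -0.0], [0.001, 0.001, -1.0]]
contact_force: [0.4, -0.3, -1.1]
grip_width: 0.1
```

```bash
python3 - <<'E'
from wells import *
go(649,-224,107,31)
q=read_camera("side"); crop(q,(245,140),60,7,"s16.png")
p=read_camera("wrist"); cv2.imwrite("pics/w16.png",p["img"][:,:,::-1])
E
```

```text
t 25.75 at [ 649.4 -223.7  110.4] yaw 30.95 shift mm [-0.5 -0.   3.4] roll -0.05 grip 0.1 F [ 0.4 -0.3 -1.1]
```

View pics/s16.png

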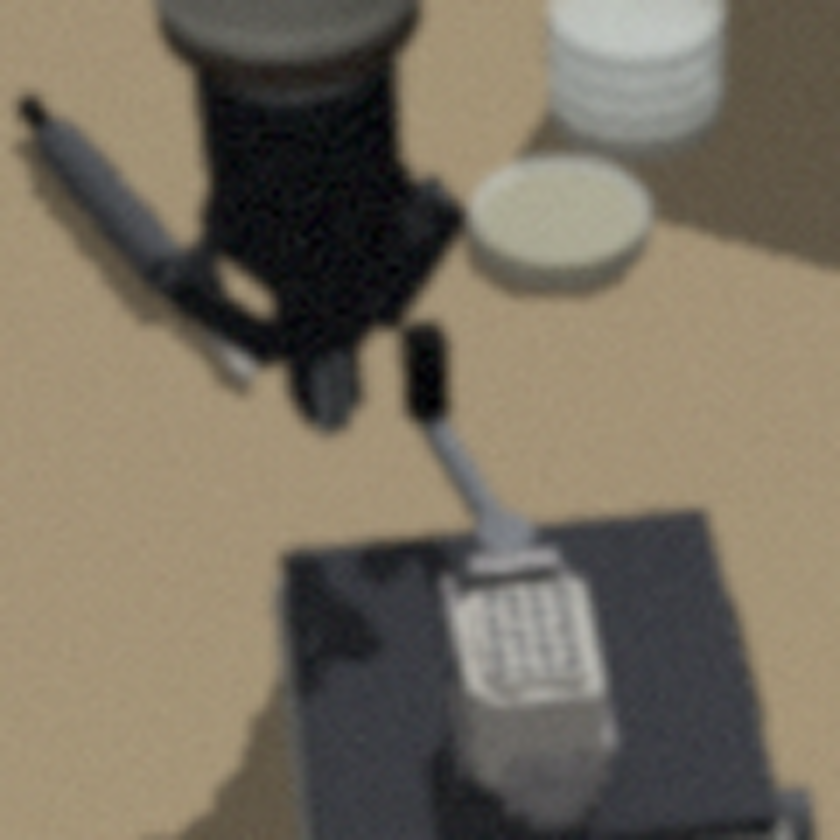

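View pics/w16.png

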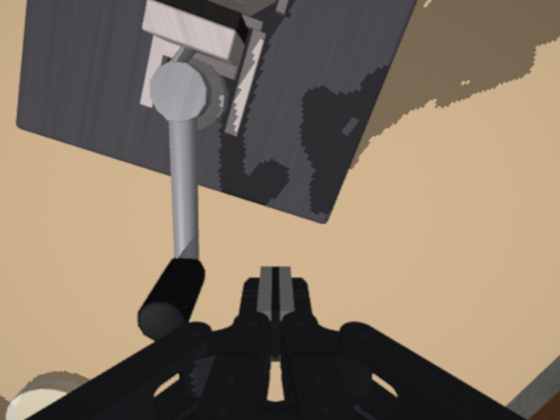

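Emit:
{"api": "arm_command", "payload": {
  "commands": [
    [[0,-0.0136,0.0005,0,0],[0,-0.0226,0.0027,0,6],[0,-0.0303,0.0038,0,11],[0,-0.038,0.0041,0,16],[0,-0.0457,0.0039,0,21],[0,-0.0534,0.0029,0,26],[0,-0.061,0.0013,0,31],[0,-0.0684,-0.001,0,36]]
  ]
}}

```text
time_s: 26.65
ee_pos: [589.4, -258.5, 109.6]
eef_rot: [[0.996, -0.092, 0.001], [-0.092, -0.996, -0.0], [0.001, 0.0, -1.0]]
contact_force: [4.4, 0.2, -3.4]
grip_width: -0.0
```

```bash
python3 - <<'E'
from wp import *
go(589.9,-258.4,110,-5)
p=read_camera("wrist"); cv2.imwrite("pics/w17.png",p["img"][:,:,::-1])
wp(np.array([589.9,-258.4]),-5,[265,260,255,250,245,240,235,230,225,220,215,210,207])
E
```

```text
t 26.65 at [ 589.4 -258.5  109.6] yaw -5.27 shift mm [ 0.5 -0.1 -0.4] roll -0.27 grip -0.0 F [ 4.4  0.2 -3.4]
265 [ 589.9 -258.4] tx,ty [-0. -0.] roll 0
260 [ 582.3 -259.5] tx,ty [-7.5  1.8] roll 5
255 [ 574.5 -260.1] tx,ty [-15.1   3. ] roll 10
250 [ 566.8 -259.9] tx,ty [-22.9   3.5] roll 15
245 [ 559.1 -259.1] tx,ty [-30.6   3.4] roll 20
240 [ 551.6 -257.6] tx,ty [-38.3   2.6] roll 25
235 [ 544.1 -255.5] tx,ty [-45.9   1.1] roll 30
230 [ 536.9 -252.7] tx,ty [-53.3  -1.1] roll 35
225 [ 530.  -249.3] tx,ty [-60.5  -3.9] roll 40
220 [ 523.4 -245.3] tx,ty [-67.4  -7.3] roll 45
215 [ 517.1 -240.7] tx,ty [-74.1 -11.3] roll 50
210 [ 511.3 -235.7] tx,ty [-80.3 -15.8] roll 55
207 [ 508.  -232.4] tx,ty [-83.8 -18.8] roll 58
```

View pics/w17.png

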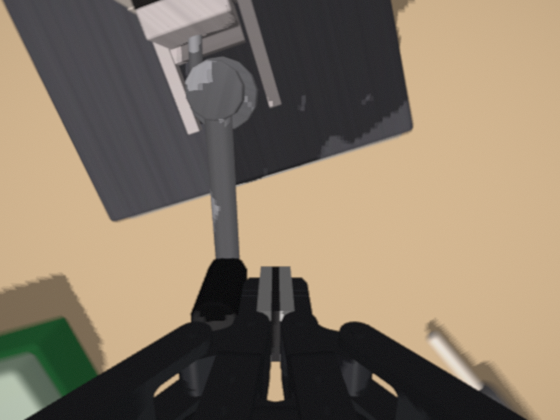

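Emit:
{"api": "arm_command", "payload": {
  "commands": [
    [[0,-0.0075,0.0018,0,5],[0,-0.0151,0.003,0,10],[0,-0.0229,0.0035,0,15],[0,-0.0306,0.0034,0,20],[0,-0.0383,0.0026,0,25],[0,-0.0459,0.0011,0,30],[0,-0.0533,-0.0011,0,35],[0,-0.0605,-0.0039,0,40]]
  ]
}}

```text
time_s: 27.5
ee_pos: [529.5, -249.1, 109.6]
eef_rot: [[0.705, -0.709, 0.0], [-0.709, -0.705, -0.0], [0.001, 0.0, -1.0]]
contact_force: [2.7, -1.1, -0.7]
grip_width: 0.2
```

```bash
python3 - <<'E'
from wp import *
go(530,-249.3,110,-45)
p=read_camera("wrist"); cv2.imwrite("pics/w18.png",p["img"][:,:,::-1])
wp(np.array([530.,-249.3]),-45.2,[225,220,215,210,207,204,201,198])
E
```

```text
t 27.5 at [ 529.5 -249.1  109.6] yaw -45.17 shift mm [ 0.5 -0.3 -0.4] roll -0.17 grip 0.2 F [ 2.7 -1.1 -0.7]
225 [ 530.  -249.3] tx,ty [-0.  0.] roll -0.2
220 [ 523.4 -245.3] tx,ty [-7.5  1.9] roll 4.8
215 [ 517.1 -240.7] tx,ty [-15.2   3.1] roll 9.8
210 [ 511.3 -235.7] tx,ty [-22.9   3.7] roll 14.8
207 [ 508.  -232.4] tx,ty [-27.5   3.7] roll 17.8
204 [ 504.9 -228.9] tx,ty [-32.1   3.4] roll 20.8
201 [ 502.  -225.3] tx,ty [-36.8   3. ] roll 23.8
198 [ 499.3 -221.5] tx,ty [-41.3   2.2] roll 26.8
```

View pics/w18.png

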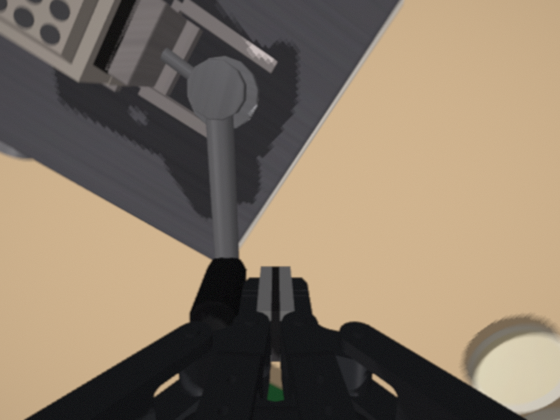

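Emit:
{"api": "arm_command", "payload": {
  "commands": [
    [[0,-0.0075,0.0019,0,4.8],[0,-0.0152,0.0031,0,9.8],[0,-0.0229,0.0037,0,14.8],[0,-0.0275,0.0037,0,17.8],[0,-0.0321,0.0034,0,20.8],[0,-0.0321,0.0034,0,20.8],[0,-0.0321,0.0034,0,20.8],[0,-0.0321,0.0034,0,20.8]]
  ]
}}

```text
time_s: 28.35
ee_pos: [505.0, -228.7, 109.6]
eef_rot: [[0.411, -0.912, 0.0], [-0.912, -0.411, 0.0], [-0.0, -0.0, -1.0]]
contact_force: [-0.1, 0.2, -0.8]
grip_width: 0.0
```

```bash
python3 - <<'E'
from wp import *
go(504.9,-228.9,110,-66)
p=read_camera("wrist"); cv2.imwrite("pics/w19.png",p["img"][:,:,::-1])
E
```

```text
t 28.35 at [ 505.  -228.7  109.6] yaw -65.73 shift mm [ 0.2  0.2 -0.4] roll 0.27 grip 0.0 F [-0.1  0.2 -0.8]
```

View pics/w19.png

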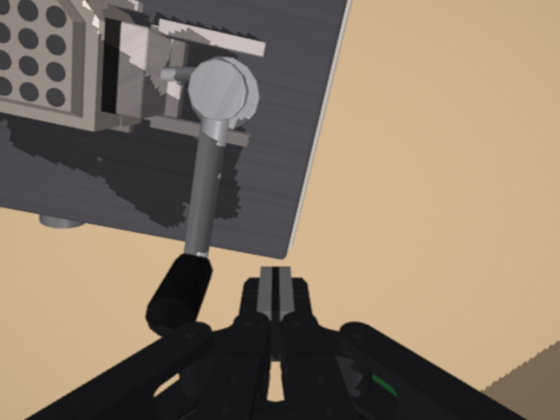

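Emit:
{"api": "arm_command", "payload": {
  "commands": [
    [[0,0.015,0,0,0],[0,0.03,0,-0.01,0],[0,0.03,0,-0.04,0],[0,0.03,0,-0.08,0],[0,0.03,0,-0.12,0],[0,0.03,0,-0.12,0],[0,0.03,0,-0.12,0],[0,0.03,0,-0.12,0]]
  ]
}}

```text
time_s: 29.2
ee_pos: [517.1, -256.1, 228.3]
eef_rot: [[0.409, -0.912, -0.001], [-0.912, -0.409, 0.001], [-0.001, 0.001, -1.0]]
contact_force: [0.2, -0.7, -0.3]
grip_width: -0.2
```

```bash
python3 - <<'E'
from wp import *
go(575,-70,225,12)
p=read_camera("wrist"); cv2.imwrite("pics/w20.png",p["img"][:,:,::-1])
q=read_camera("side"); crop(q,(262,178),50,8,"s20.png"); pickle.dump(q,open("s20.pkl","wb"))
q=read_camera("top"); cv2.imwrite("pics/t20.png",q["img"][:,:,::-1]); pickle.dump(q,open("t20.pkl","wb"))
E
```

```text
t 29.2 at [ 517.1 -256.1  228.3] yaw -65.85 shift mm [-146.1 -129.     3.4] roll -77.85 grip -0.2 F [ 0.2 -0.7 -0.3]
```

View pics/w20.png

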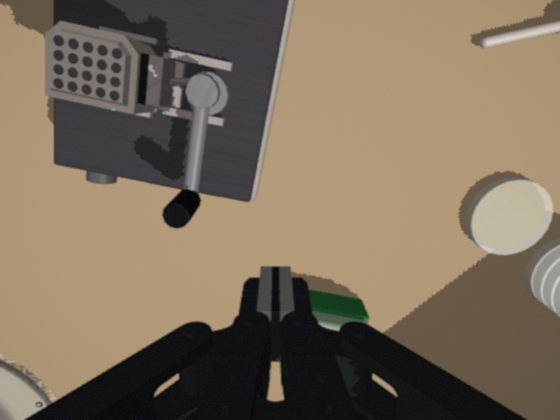

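View pics/s20.png

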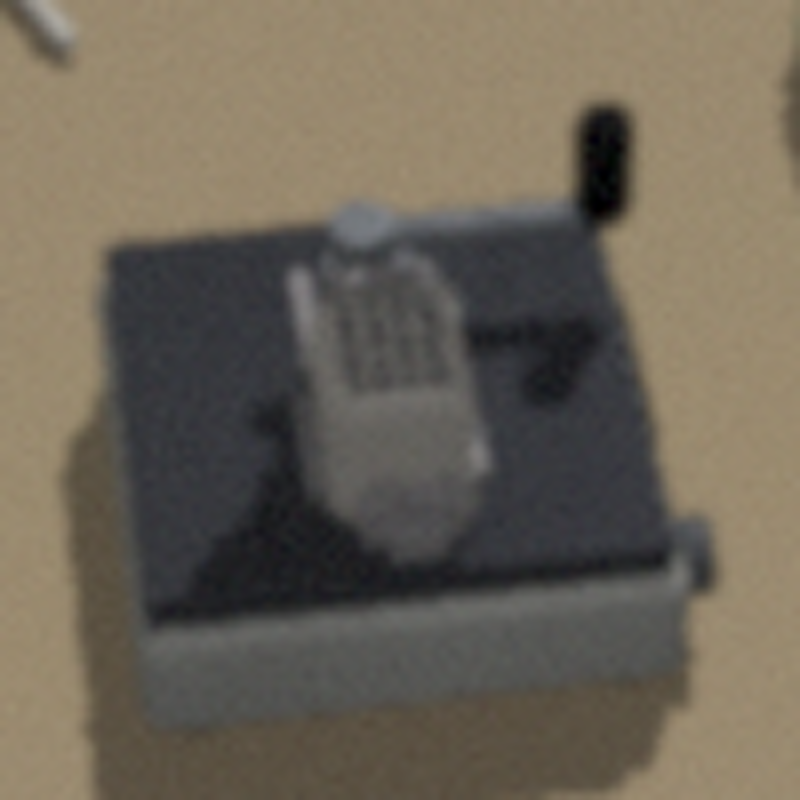

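View pics/t20.png

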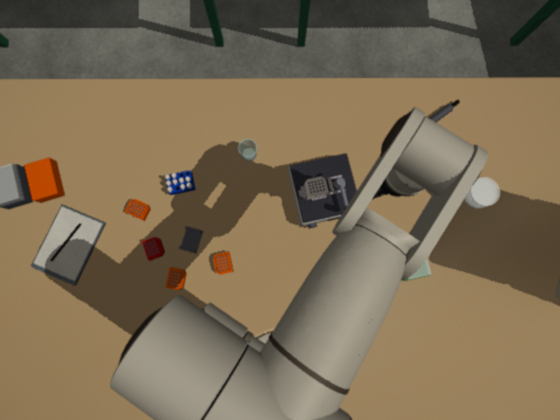

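```bash
python3 - <<'E'
from wp import *
q=pickle.load(open("s20.pkl","rb"))
for f in (192.5,200,208):
  g=np.radians(f); k=piv+85*np.array([np.cos(g),np.sin(g)])
  print(f,(proj(q,[[*k,147],[*k,105]])-[212,128])*8)
cs=[]
p=read_camera("wrist")
print("plate", wfit(p,(40,15,150,115),(556,-99,12.4),125))
print(state()["contact_force"],state()["time_s"])
# in image expected outline
v=(556.2,-98.7,12.4)
crop(p,(95,70),70,6,"w21.png",[(outline(p,tf(platepts()[6*i:6*i+6],*v[:2],95,v[2])),c) for i,c in ((1,(0,255,0)),(2,(0,0,255)))])
E
```

```text
192.5 [[598.59244497 116.42291212]
 [595.79783687 208.1311411 ]]
200 [[591.11191034  95.70772584]
 [588.52461244 187.42587269]]
208 [[578.81742975  74.7025222 ]
 [576.55790316 166.42619497]]
plate (array([555.16404376, -98.67520032,  12.24740433,   9.33373687]), 20, np.float64(0.31691410544984017), 20)
[-0.46002379  0.52014813  0.16334332] 29.4
```

View pics/w21.png

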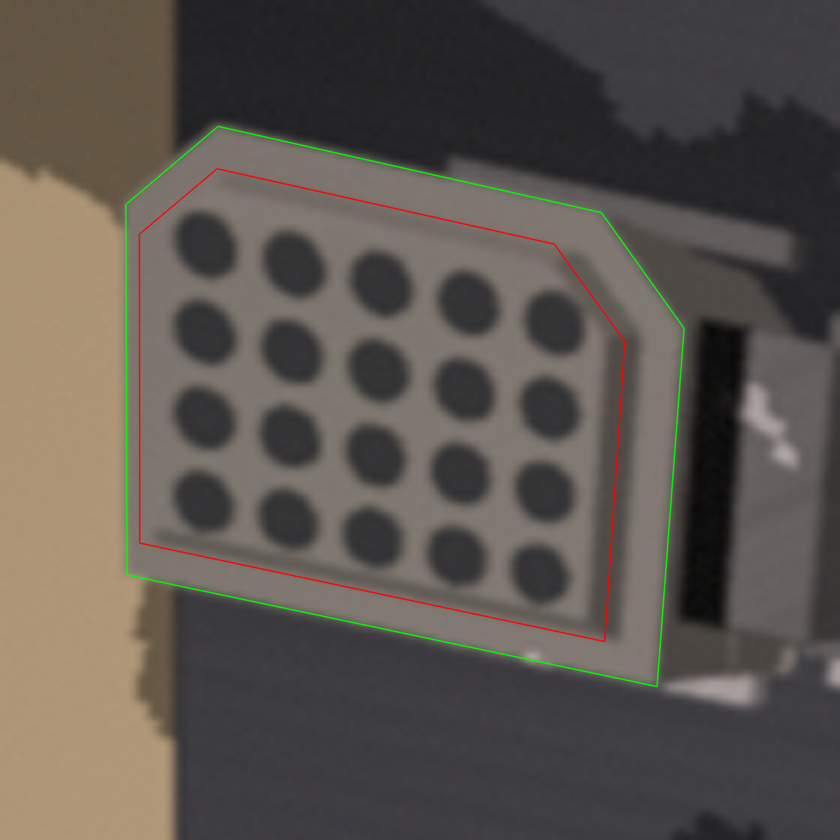

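The lever is closed: the knob's middle is at (602,160) in the side crop, and fully closed predicts (597,162). The plate sits home, with its outline matching an underside height of 95 mm. I'm handing in.

```bash
python3 -c "
from rig import *
print(finish_job()); print(state()['time_s'])"
```

```text
the job is handed in; nothing more can be done
None
the job is handed in; nothing more can be done
```

The well plate is stacked on its twin in the shaker with the clamp snapped closed. I handed the job in at about 29.4 s of the 67 s allowed.

**What I did**
1. I took the white plate out of the grey rack by its ends, set it upright on the bench near (500, 121) mm and let go.
2. I took it again by its long sides and lowered it onto the lower plate with the cut corners matching. It met about 10 N at the expected seated height.
3. I pushed the knob round with closed fingers until the lever snapped away from them, then backed off and lifted clear.

**Last checks**
- **Plate:** its outline and well pattern match an upright plate with its underside at 95 mm, which is fully home. The closing jaw shifted it about 2 mm toward +y, as expected.
- **Lever:** the knob sits where the fully closed angle of 1.9 rad predicts.
- **Contact:** the wrist force is near zero, with the gripper clear of everything.
- **Bystanders:** no move went near the tube rack, tip box or beaker. They look in place in the last pictures, though the arm hides most of the tip box in the top view and I did not measure them again.

**What did not go as planned**
- **Finger length:** the fingertips sit about 28 mm farther back than the stated tool geometry. The first grip therefore held the plate by the ends of its raised top, not by the lower vertical end faces.
- **First regrip:** the first try at the long sides closed on top of the plate with about 16 N. The plate stayed upright and did not move. I lifted, corrected the height and gripped it properly.

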